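# Show the ball in its tray to the inspection camera

## Robot

A 6-joint arm with a two-finger parallel gripper is mounted at the origin on a cart in front of the work surface, level with it; the furniture and walls round the work are solid. World frame = base frame: x ahead of the robot, y to its left, z up, the work surface at z = 0. Lengths are in m, angles in rad, forces in N, time in s.
With the tool pointing down it reaches from about 0.25 to 0.725 m from the base axis. Payload 4 kg.
Tool frame: the origin (TCP) lies at the very end of the fingers, on their centre line; the grasp point (between the pads) lies 19 mm behind it; z points along the fingers, y is the direction in which the jaws open and shut (so a half turn about z gives the same grasp; the last joint's range is limited). The gripper opens to 85 mm and grips with 20 to 120 N. Pads are 22 mm wide; open, the fingers measure 114 mm over their backs; the gripper's body (76 mm by 85 mm) begins 54 mm behind the grasp point. The pads swing forward as they close: fully open they stand 13 mm farther back than shut.
Start: joints at [-1.3, 0.241, 0.005, 1.335, 0, 1.571], TCP at [0.134, -0.482, 0.194] pointing down, gripper open.
Joint ranges: [-2.72, 2.72], [-1.05, 1.87], [-1.09, 1.28], [-1.99, 2.15], [-1.42, 1.44], [-3.14, 3.14]. Speed limits (rad/s): [2.79, 2.79, 3.14, 3.14, 3.14, 3.14].

## Interface

Orientations are given as a unit quaternion [x, y, z, w].
In Python, from workcell import bot, camera gives the robot as it stands. The module is installed in compiled form; this text tells all that it offers.
- The arm moves only by the tool send_rows, never from a script. Its argument "deltas" is a list of rows, each an object with "grip": the opening, from 0 (shut) to 1 (fully open); "translation": the shift along the tool's x, y, z in m, a list of three; "twist": the turn, a rotation vector about the tool's x, y, z in degrees, a list of three. A call has 1 to 5 rows; each row is the pose to reach, as a shift and turn from the pose measured when the call began, along the tool's axes at that moment; what a row does not reach only later rows make up. A row lasts 1/8 s, in which the tool goes at most 62.5 mm and 10.7 degrees, less where a joint would pass 70% of its speed; a pose out of reach is approached as far as the arm can. A call with a gripper value outside its range is refused whole. The fingers move at their own pace and stop on an object; the grip force is fixed at half the most. Time passes only in rows, so rows that repeat a pose let the fingers close. It gives the time, the measured TCP pose, the force and the opening at its end, in the units of the state.
- bot.get_obs(): the state, without advancing time (a new reading comes with each control period).
- camera(name): name is "scene" or "side" or "wrist"; returns a dict with "color" (384x512x3 uint8, blue, green, red), "intrinsics" (3x3 intrinsics, pixels), "xyz" and "rotation" of the camera in the world. Camera axes: x right, y down, z forward; pixel columns grow to the right and rows downward; lengths in m; the calibration is good to about 2 mm. A picture is of the moment at which its call begins. There is no depth.
- bot.job_done(): hands the job in, once; it reports no verdict.
The state is a dict: "clock": time; "joint_pos": joint angles; "joint_vel": joint speeds; "tau": joint torques, N m; "eef_pos": TCP position; "tool_rot": TCP orientation; "ft_force": force on the tool from outside, world axes, zero at the start; "ft_torque": the same for the moment, N m; "grip_width": finger opening in m.
Only numpy, scipy, OpenCV 4.12 (cv2) and the standard library are available. Lean on these libraries where they do the work, as an engineer would, in place of code of your own. Each camera call takes 0.05 s, during which the arm holds its last target.

## Task

Clear the amber bottle off the camera's white ring: stand it upright on the middle of the yellow mat and let go of it. Then pick up the blue tray by its bar and carry it level, without ever letting the loose white ball leave its pocket, and hold it in front of the camera: ball straight above the middle of the ring, at the height of the lens, with one of the tray's two open sides facing the lens. Finish while still holding the tray there, level and still, touching neither the stand nor the bench with it; leave the other things on the bench where they are.

Things in the scene. Friction and masses are not known exactly. Their poses are not given: they have to be found in the camera images.
- tray_bar (a point): Centre of the blue tray's black grip bar; axes are the tray's, z up. The bar runs along y on two uprights at y = +-40 mm: 86 mm long, 14 mm wide (along x, pinch it so), 12 mm high, its centre 75 mm above the tray's underside. Below it only the ball (top 35 mm above the underside). Open sides: +x and -x. Plate 100 (x) x 92 (y) x 8 mm. 0.2 kg, loose, stands on the bench.
- tray_pocket (a point): Point in the tray where the ball's centre belongs: 20 mm above the tray's underside, 55 mm under tray_bar; axes as the tray's. The pocket is a round recess 30 mm across and 3 mm deep in the middle of the plate, straight under the bar.
- ball_center (a point): Centre of the loose white ball, 30 mm across, about 60 g, lying in the tray's pocket, where it can roll a few mm; it rolls out when the tray tips past about 35 degrees or is jerked.
- view_point (a point): Where the ball is to be shown: 100 mm above the bench (lens height), straight above the middle of the white ring (72 mm across) on the fixed stand's dark base plate. x points from the ring to the camera (the lens looks along -x), z up. Base plate 110 mm wide, 6 mm thick, x = -55 to 165 mm; lens front at x = 102 mm, grey camera body 46 mm wide to x = 151 mm, top 121 mm above the bench.
- bottle_mid (a point): Middle (48 mm above its underside) of the loose amber bottle with black cap (not the one farther back): 48 mm across and 96 mm high, cap 35 mm across from 78 mm up, straight body up to about 55 mm, about 0.09 kg. It starts upright on the white ring, on the 6 mm base plate. z is its long axis.
- mat_top (a point): Middle of the top of the fixed yellow square mat, 90 x 90 mm, its top 3 mm above the bench; z up.
- tray: The blue tray; origin at the centre of its underside, axes as tray_bar.
- camera_stand: The fixed camera stand; origin on the bench under the middle of the white ring, axes as view_point.
- amber_bottle: The amber bottle; origin at the centre of its underside.
- dye_mid (a point): Middle of the small white bottle with yellow cap, 42 mm across, 84 mm high, loose: leave it alone.
- kit_mid (a point): Middle of the small white carton, 66 x 90 x 45 mm, loose: leave it alone.
- marker_mid (a point): Middle of the marker pen lying on the bench, 132 mm long (its y), 16 mm thick, loose: leave it alone.

How it is judged:
By the outcome, as a careful person would: the job done as asked, in the order asked, and still so for the second after the job is handed in, while the arm keeps its last pose, push and grip.
It also fails if it takes over 54 s, if anything falls off the work surface, if the arm or the gripper's body presses on something with over 40 N, if the wrist force passes 120 N, or if a joint passes its speed limit or range.

## Working session

There is one attempt and no reset: what is moved stays moved. The work goes in short steps, Python scripts to look and compute and a tool call to move; the robot and the scene stay as the last step left them, time stands still between calls to the robot, and variables do not carry over. Pictures are saved under pics/ and viewed, and the job is handed in when it is done.

Besides the shell and the picture viewer there is one more tool, called after "Request:" as name([rows], argument=value, ...), one row to a line, values as JSON. send_rows: Moves the arm, as the interface text tells. Its arguments: {"type":"object","properties":{"deltas":{"type":"array","items":{"type":"object","properties":{"grip":{"type":"number"},"translation":{"type":"array","items":{"type":"number"}},"twist":{"type":"array","items":{"type":"number"}}}}}},"required":["deltas"]}

```bash
mkdir -p pics; python3 - <<'E'
from workcell import bot,camera
import cv2,numpy as np
o=bot.get_obs();print({k:np.round(v,3) for k,v in o.items()})
for n in ["scene","side","wrist"]:
    c=camera(n);cv2.imwrite(f"pics/{n}0.png",c["color"]);print(n,np.round(c["intrinsics"],1).tolist(),np.round(c["xyz"],3),np.round(c["rotation"],3).tolist())
E
```

```text
{'clock': np.float64(0.0), 'joint_pos': array([-1.3  ,  0.241,  0.004,  1.335, -0.   ,  1.571]), 'joint_vel': array([ 0.001, -0.001, -0.   , -0.   , -0.002, -0.002]), 'tau': array([ 1.0000e-03, -3.7232e+01,  2.5241e+01,  1.7000e-02, -0.0000e+00,
        0.0000e+00]), 'eef_pos': array([ 0.134, -0.481,  0.194]), 'tool_rot': array([ 0.991,  0.135, -0.   , -0.001]), 'ft_force': array([1.029, 0.351, 0.66 ]), 'ft_torque': array([-0.006,  0.059,  0.038]), 'grip_width': np.float64(0.085)}
scene [[411.8, 0.0, 248.3], [0.0, 411.8, 191.9], [0.0, 0.0, 1.0]] [0.035 0.632 0.948] [-0.296, 0.877, -0.359, 0.123]
side [[445.9, 0.0, 260.2], [0.0, 445.9, 184.5], [0.0, 0.0, 1.0]] [0.465 0.982 1.022] [-0.052, 0.912, -0.406, 0.021]
wrist [[298.5, 0.0, 256.7], [0.0, 298.5, 195.0], [0.0, 0.0, 1.0]] [ 0.206 -0.462  0.373] [0.788, -0.598, -0.09, 0.116]
```

View pics/scene0.png

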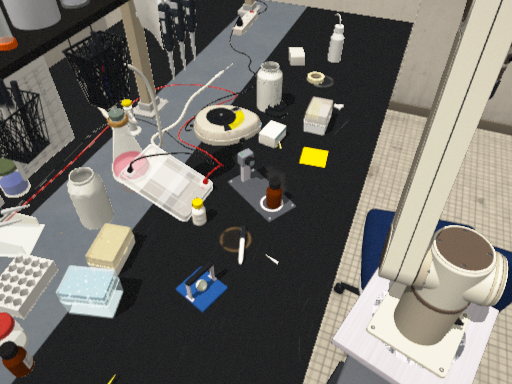

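View pics/side0.png

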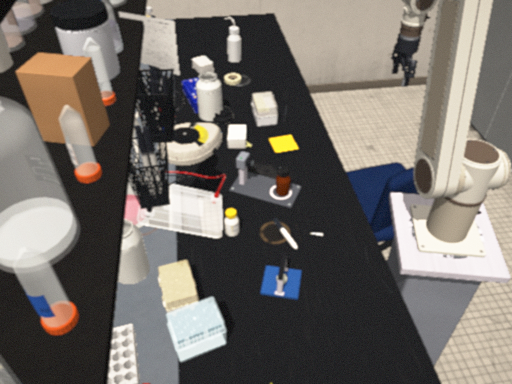

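View pics/wrist0.png

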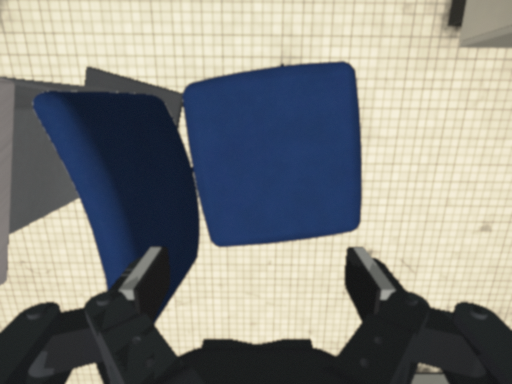

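The scene view shows the bottle on the ring (273,195), mat (314,157), tray (202,288), camera (246,165), marker (241,247) and dye bottle (199,212). I'll enlarge it to measure.

```bash
cat > h.py <<'E'
import numpy as np,cv2
from scipy.spatial.transform import Rotation as R
from scipy.optimize import least_squares
CAM={}
def cal(c): return (np.array(c["intrinsics"]),np.array(c["xyz"]),R.from_quat(c["rotation"]).as_matrix())
def bp(c,u,v,z):
    K,p,M=c; d=M@np.linalg.solve(K,[u,v,1.]); return p+d*(z-p[2])/d[2]
def pj(c,P):
    K,p,M=c; q=(np.atleast_2d(P)-p)@M; q=q@K.T; return q[:,:2]/q[:,2:]
E
python3 - <<'E'
import cv2
a=cv2.imread("pics/scene0.png");b=cv2.imread("pics/side0.png")
cv2.imwrite("pics/sA.png",cv2.resize(a[140:320,150:350],None,fx=4,fy=3.3333*1.2/1.2 if 0 else 3.33,interpolation=cv2.INTER_CUBIC)[:600] if 0 else cv2.resize(a[140:240,220:340],None,fx=6,fy=6,interpolation=cv2.INTER_CUBIC))
cv2.imwrite("pics/sB.png",cv2.resize(a[220:320,150:290],None,fx=5,fy=5,interpolation=cv2.INTER_CUBIC))
cv2.imwrite("pics/dA.png",cv2.resize(b[120:220,210:330],None,fx=6,fy=6,interpolation=cv2.INTER_CUBIC))
cv2.imwrite("pics/dB.png",cv2.resize(b[210:310,220:340],None,fx=6,fy=6,interpolation=cv2.INTER_CUBIC))
E
```

```text
(no output)
```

View pics/sA.png

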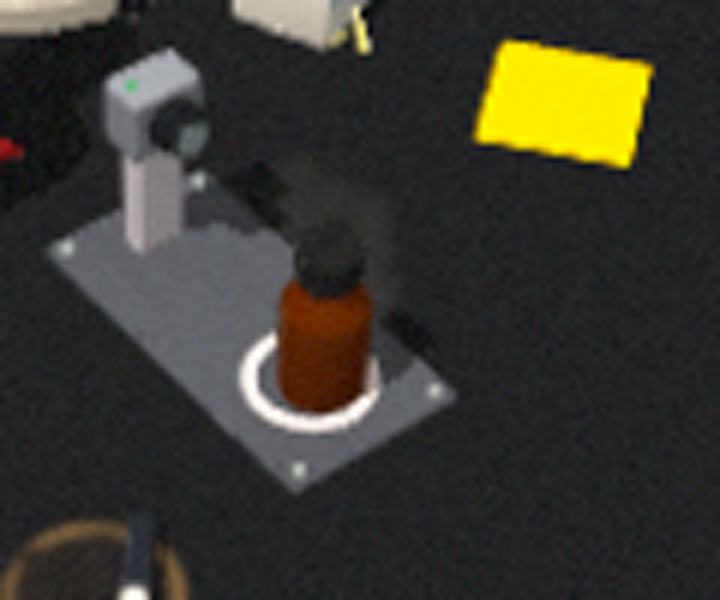

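View pics/sB.png

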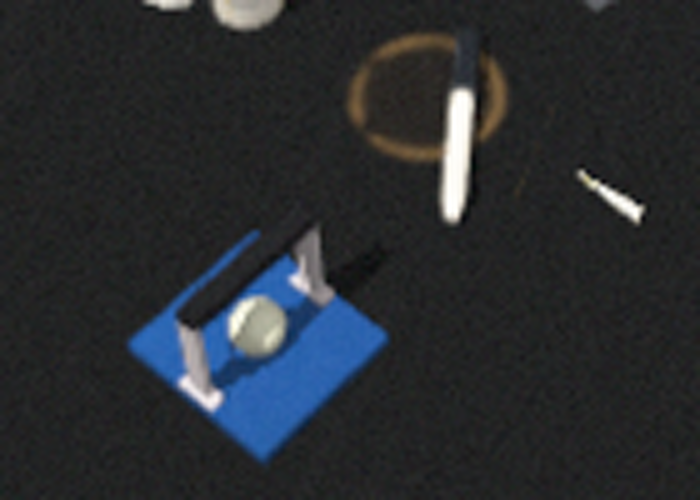

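View pics/dA.png

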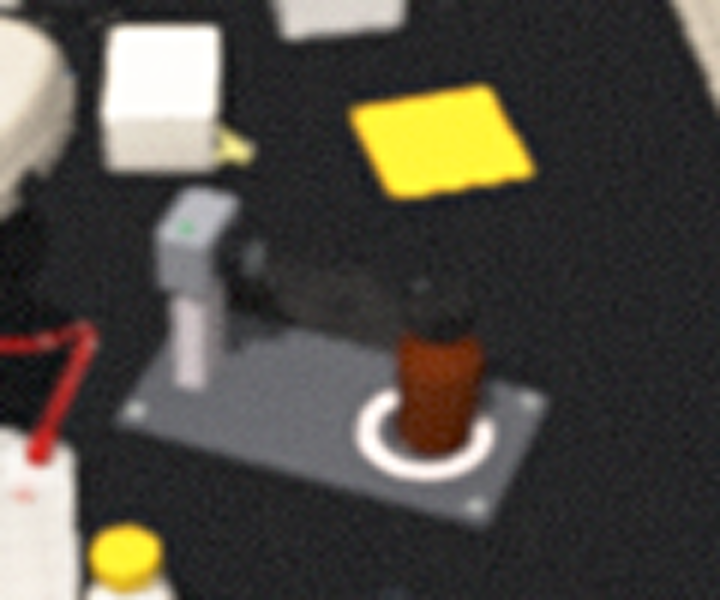

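View pics/dB.png

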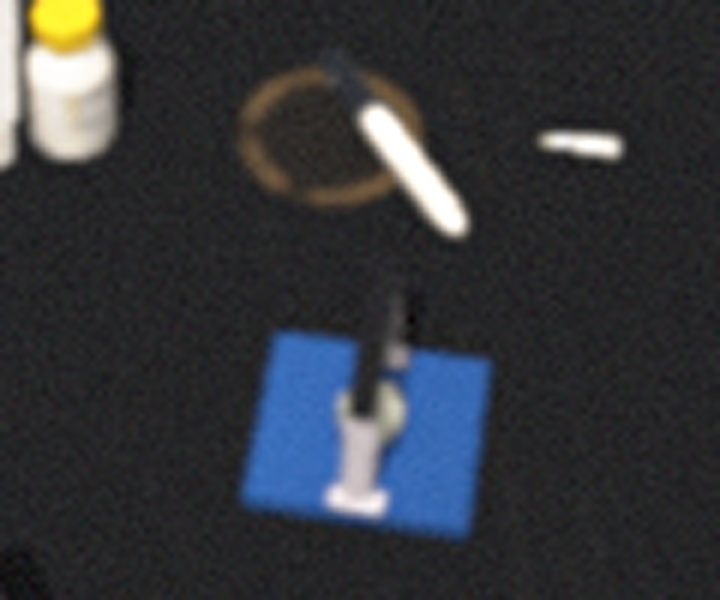

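```bash
cat > m.py <<'E'
from h import *
from workcell import camera
S=cal(camera("scene"));D=cal(camera("side"))
np.save("cal.npy",np.array([S,D],dtype=object),allow_pickle=True)
def q(pts,x0,y0,s): return (np.array(pts)+.5)/s-.5+[x0,y0]
def rect(name,obs,hx,hy,z,x0,cx=0.):
    # obs: list (cam, [(local idx point), px])
    def res(p):
        r=[]
        c,s=np.cos(p[2]),np.sin(p[2])
        for cam,L,px in obs:
            L=np.array(L,float); P=np.c_[p[0]+c*L[:,0]-s*L[:,1],p[1]+s*L[:,0]+c*L[:,1],L[:,2]]
            r.append(pj(cam,P)-px)
        return np.vstack(r).ravel()
    f=least_squares(res,x0); print(name,np.round(f.x,4),"deg",np.degrees(f.x[2]).round(1),"res",np.round(f.fun.reshape(-1,2),1).tolist())
    return f.x
# raw corner backprojections
print("mat S",[bp(S,*p,.003)[:2].round(4).tolist() for p in q([(502,40),(654,65),(631,167),(474,142)],220,140,6)])
print("mat D",[bp(D,*p,.003)[:2].round(4).tolist() for p in q([(350,107),(490,86),(536,174),(395,198)],210,120,6)])
print("plate S",[bp(S,*p,.006)[:2].round(4).tolist() for p in q([(48,252),(457,395),(296,486)],220,140,6)])
print("plate D",[bp(D,*p,.006)[:2].round(4).tolist() for p in q([(118,420),(549,400),(485,520)],210,120,6)])
print("tray S",[bp(S,*p,.008)[:2].round(4).tolist() for p in q([(128,345),(264,460),(388,337)],150,220,5)])
print("tray D",[bp(D,*p,.008)[:2].round(4).tolist() for p in q([(275,330),(493,357),(470,534),(242,503)],220,210,6)])
print("ball S",bp(S,*q([(257,327)],150,220,5)[0],.020), "bar ends S",[bp(S,*p,.081)[:2].round(4) for p in q([(190,312),(308,218)],150,220,5)])
E
python3 m.py
```

```text
Traceback (most recent call last):
  File "m.py", line 4, in <module>
    np.save("cal.npy",np.array([S,D],dtype=object),allow_pickle=True)
                      ~~~~~~~~^^^^^^^^^^^^^^^^^^^^
ValueError: could not broadcast input array from shape (3,3) into shape (3,)
```

```bash
sed -i '/np.save/d' m.py; sed -i '1a import pickle' m.py; sed -i '/^S=cal/a pickle.dump((S,D),open("cal.pkl","wb"))' m.py; python3 m.py
```

```text
mat S [[0.5848, -0.4109], [0.5002, -0.4456], [0.4655, -0.3582], [0.5484, -0.3223]]
mat D [[0.5891, -0.4164], [0.5008, -0.4501], [0.4665, -0.3594], [0.552, -0.3249]]
plate S [[0.6841, -0.101], [0.4474, -0.1466], [0.478, -0.0455]]
plate D [[0.6883, -0.1019], [0.4491, -0.1465], [0.4791, -0.0463]]
tray S [[0.5367, 0.2935], [0.4366, 0.2995], [0.4319, 0.2078]]
tray D [[0.5349, 0.198], [0.4319, 0.2019], [0.4379, 0.2996], [0.5396, 0.2952]]
ball S [0.48464488 0.24973947 0.02      ] bar ends S [array([0.4867, 0.2884]), array([0.477 , 0.2121])]
```

```bash
cat > m2.py <<'E'
exec(open("m.py").read().split("# raw")[0])
def both(name,ls,ps,ld,pd,x0):
    a=rect(name+" S",[(S,ls,ps)],0,0,0,x0);b=rect(name+" D",[(D,ld,pd)],0,0,0,x0)
    return rect(name,[(S,ls,ps),(D,ld,pd)],0,0,0,x0)
m=.045
L=[(m,-m,.003),(-m,-m,.003),(-m,m,.003),(m,m,.003)]
both("mat",L,q([(502,40),(654,65),(631,167),(474,142)],220,140,6),L,q([(350,107),(490,86),(536,174),(395,198)][1:0] or [(350,107),(490,86),(536,174),(395,198)],210,120,6),[.525,-.385,.38])
L=[(.165,.055,.006),(-.055,-.055,.006),(-.055,.055,.006)]
both("stand",L,q([(48,252),(457,395),(296,486)],220,140,6),L,q([(118,420),(549,400),(485,520)],210,120,6),[.52,-.11,-.26])
a,b=.05,.046
both("tray",[(a,b,.008),(-a,b,.008),(-a,-b,.008)],q([(128,345),(264,460),(388,337)],150,220,5),
 [(a,-b,.008),(-a,-b,.008),(-a,b,.008),(a,b,.008)],q([(275,330),(493,357),(470,534),(242,503)],220,210,6),[.485,.25,-.05])
# ring ellipse via color
for n,C,r,z in (("scene",S,(255,195,290,215),.006),("side",D,(265,180,296,203),.006)):
    im=cv2.imread(f"pics/{n}0.png").astype(int); 
    u0,v0,u1,v1=r; sub=im[v0:v1,u0:u1].min(2)>150
    vs,us=np.nonzero(sub); P=np.array([bp(C,u+u0,v+v0,z)[:2] for u,v in zip(us,vs)])
    f=least_squares(lambda p:np.hypot(*(P-p[:2]).T)-p[2],[.5,-.1,.03],loss="soft_l1",f_scale=.002)
    print("ring",n,f.x.round(4),len(P))
# bottle axis: amber body cols
for n,C in (("scene",S),("side",D)):
    im=cv2.imread(f"pics/{n}0.png").astype(int)
    mk=(im[...,2]>60)&(im[...,2]-im[...,0]>45)&(im[...,2]-im[...,1]>35)
    k,l,st,ce=cv2.connectedComponentsWithStats(mk.astype(np.uint8))
    for i in range(1,k):
        if st[i,4]>60: print(n,st[i],ce[i])
E
python3 m2.py
```

```text
mat S [ 0.5247 -0.384   0.3865] deg 22.1 res [[0.0, 0.5], [-0.3, 0.4], [0.1, -0.2], [0.2, -0.6]]
mat D [ 0.527  -0.3873  0.3808] deg 21.8 res [[0.8, 0.7], [-0.4, 0.6], [-0.5, -0.5], [0.1, -0.6]]
mat [ 0.526  -0.3856  0.3838] deg 22.0 res [[-0.0, 0.1], [-0.4, 0.1], [-0.1, -0.6], [0.1, -1.0], [1.0, 1.0], [-0.2, 0.9], [-0.2, -0.2], [0.3, -0.3]]
stand S [ 0.5143 -0.1107 -0.276 ] deg -15.8 res [[-0.6, -0.8], [0.6, -0.2], [-0.1, 0.8]]
stand D [ 0.5163 -0.1113 -0.2738] deg -15.7 res [[-0.5, -0.2], [0.2, -0.5], [0.2, 0.6]]
stand [ 0.5154 -0.1111 -0.275 ] deg -15.8 res [[-0.8, -1.0], [0.4, -0.5], [-0.3, 0.6], [-0.2, -0.2], [0.5, -0.5], [0.5, 0.7]]
tray S [ 0.4842  0.2507 -0.057 ] deg -3.3 res [[-0.1, 0.1], [-0.1, -0.1], [0.1, -0.0]]
tray D [ 0.4861  0.249  -0.0489] deg -2.8 res [[0.3, 0.8], [-0.8, 1.0], [-0.2, -0.7], [0.6, -0.8]]
tray [ 0.4854  0.2499 -0.0521] deg -3.0 res [[-0.2, -0.3], [-0.1, -0.6], [-0.0, -0.6], [0.6, 1.0], [-0.5, 1.3], [0.0, -0.4], [0.8, -0.5]]
ring scene [ 0.5153 -0.1115  0.0334] 99
ring side [ 0.5166 -0.1135  0.0338] 127
scene [  0  37  18  14 222] [ 7.82882883 43.45045045]
scene [155  84  50   6  77] [178.15584416  85.23376623]
scene [208  85  29  20  85] [223.70588235  93.45882353]
scene [ 22 116 105  90 321] [ 76.70404984 156.62928349]
scene [178 116  46  69 234] [201.21794872 154.3974359 ]
scene [113 151  27  26 330] [123.65151515 160.72727273]
scene [266 187  16  22 246] [272.95934959 197.22357724]
scene [  0 312  15  29 311] [  5.59807074 324.57877814]
scene [  2 352  23  25 270] [ 14.18148148 363.92222222]
side [  16   52   77   94 3904] [51.58529713 89.8276127 ]
side [101  91  15  15 192] [107.83333333  97.6875    ]
side [ 74 162  28  22 484] [ 87.95661157 172.40495868]
side [168 170  58  28 263] [204.70342205 178.68821293]
side [276 176  14  20 218] [282.3853211  184.71559633]
side [124 194  16  30 323] [131.3126935  208.00619195]
side [ 40 301  39  35 924] [ 60.78571429 318.72186147]
```

```bash
python3 - <<'E'
from h import *
import pickle
S,D=pickle.load(open("cal.pkl","rb"))
for c,u,v in ((S,272.96,197.2),(D,282.4,184.7)):
    print([bp(c,u,v,z)[:2].round(4).tolist() for z in (.03,.036,.042,.048)])
# synth bottle silhouettes for center fit: cylinder r=24, z .006-.070
th=np.linspace(0,2*np.pi,60)
def box(c,x,y):
    P=np.array([(x+r*np.cos(t),y+r*np.sin(t),z) for r,z in ((.024,.006),(.024,.061),(.0175,.084)) for t in th]); p=pj(c,P); return p.min(0),p.max(0)
for xy in ((.511,-.113),(.5155,-.1115)): print(xy,[np.round(box(c,*xy),1).tolist() for c in (S,D)])
E
```

```text
[[0.5117, -0.1133], [0.5086, -0.1084], [0.5055, -0.1035], [0.5023, -0.0987]]
[[0.5116, -0.1204], [0.5113, -0.1137], [0.511, -0.1071], [0.5107, -0.1004]]
(0.511, -0.113) [[[265.1, 180.8], [281.4, 208.3]], [[275.0, 170.3], [290.1, 196.4]]]
(0.5155, -0.1115) [[[263.7, 180.5], [279.9, 208.0]], [[273.6, 170.5], [288.7, 196.6]]]
```

```bash
cat > go.py <<'E'
import sys
from h import *
from workcell import bot
def go(x,y,z,jaw,n=5):
    o=bot.get_obs();p=o["eef_pos"];Q=R.from_quat(o["tool_rot"])
    M=Q.as_matrix(); a=np.radians(jaw)
    best=None
    for k in (0,np.pi):
        Y=np.array([np.cos(a+k),np.sin(a+k),0]);Z=np.array([0,0,-1.]);X=np.cross(Y,Z)
        rv=(Q.inv()*R.from_matrix(np.c_[X,Y,Z])).as_rotvec(degrees=True)
        if best is None or np.linalg.norm(rv)<np.linalg.norm(best): best=rv
    d=M.T@(np.array([x,y,z])-p)
    print("t",o["clock"].round(2),"p",p.round(4),"w",o["grip_width"].round(4),"F",o["ft_force"].round(1),"j",o["joint_pos"].round(2))
    print("jaw now",np.degrees(np.arctan2(M[1,1],M[0,1])).round(2),"tilt",np.degrees(np.arccos(-M[2,2])).round(2))
    print("TOTAL",(d*1000).round(1),"mm",best.round(1),"deg")
    for i in range(1,n+1): print((d*i/n).round(4).tolist(),(best*i/n).round(1).tolist())
if __name__=="__main__":
    a=list(map(float,sys.argv[1:])); go(*a[:4],int(a[4]) if len(a)>4 else 5)
E
python3 go.py 0.511 -0.113 0.19 -15.5 9
python3 - <<'E'
from h import *
import pickle
S,D=pickle.load(open("cal.pkl","rb"))
print("dye",bp(S,199,212,.04),bp(D,232,222,.04),"marker ends",bp(S,245,228,.008),bp(S,240,262,.008))
E
```

```text
dye [0.64584715 0.07669901 0.04      ] [0.64912625 0.07549629 0.04      ] marker ends [0.51659394 0.02208032 0.008     ] [0.45381779 0.12587265 0.008     ]Traceback (most recent call last):
  File "go.py", line 18, in <module>
    a=list(map(float,sys.argv[1:])); go(*a[:4],int(a[4]) if len(a)>4 else 5)
                                     ~~^^^^^^^^^^^^^^^^^^^^^^^^^^^^^^^^^^^^^
  File "go.py", line 13, in go
    print("t",o["clock"].round(2),"p",p.round(4),"w",o["grip_width"].round(4),"F",o["ft_force"].round(1),"j",o["joint_pos"].round(2))
              ^^^^^^^^^^^^^^^^
AttributeError: 'float' object has no attribute 'round'
```

```bash
sed -i 's/o\["clock"\].round(2)/round(float(o["clock"]),2)/; s/o\["grip_width"\].round(4)/round(float(o["grip_width"]),4)/' go.py
python3 go.py 0.511 -0.113 0.19 -15.5 10
```

```text
t 0.45 p [ 0.1337 -0.4817  0.1943] w 0.0854 F [ 0.5 -0.  -0.2] j [-1.3   0.24  0.    1.34  0.    1.57]
jaw now -74.48 tilt 0.01
TOTAL [ 462.2 -254.3    4.4] mm [ -0.  -0. -59.] deg
[0.0462, -0.0254, 0.0004] [-0.0, -0.0, -5.9]
[0.0924, -0.0509, 0.0009] [-0.0, -0.0, -11.8]
[0.1386, -0.0763, 0.0013] [-0.0, -0.0, -17.7]
[0.1849, -0.1017, 0.0018] [-0.0, -0.0, -23.6]
[0.2311, -0.1272, 0.0022] [-0.0, -0.0, -29.5]
[0.2773, -0.1526, 0.0026] [-0.0, -0.0, -35.4]
[0.3235, -0.178, 0.0031] [-0.0, -0.0, -41.3]
[0.3697, -0.2035, 0.0035] [-0.0, -0.0, -47.2]
[0.4159, -0.2289, 0.0039] [-0.0, -0.0, -53.1]
[0.4622, -0.2543, 0.0044] [-0.0, -0.0, -59.0]
```

Request:
send_rows([
  {"grip": 1,"translation": [0.046,-0.025,0],"twist": [0,0,-6]},
  {"grip": 1,"translation": [0.092,-0.051,0],"twist": [0,0,-12]},
  {"grip": 1,"translation": [0.138,-0.076,0],"twist": [0,0,-18]},
  {"grip": 1,"translation": [0.185,-0.102,0],"twist": [0,0,-24]},
  {"grip": 1,"translation": [0.231,-0.127,0],"twist": [0,0,-30]},
])

```text
clock: 1.08
eef_pos: [0.3235, -0.2963, 0.1946]
tool_rot: [0.922, 0.388, 0.0, 0.0]
ft_force: [0.5, -0.8, 0.1]
grip_width: 0.0853
```

```bash
python3 go.py 0.511 -0.113 0.19 -15.5 5
```

```text
t 1.07 p [ 0.3235 -0.2963  0.1946] w 0.0853 F [ 0.5 -0.8  0.1] j [-0.74  0.12 -0.14  1.31  0.    1.6 ]
jaw now -44.3 tilt 0.04
TOTAL [262.2   6.2   4.6] mm [  0.    0.  -28.8] deg
[0.0524, 0.0012, 0.0009] [0.0, 0.0, -5.8]
[0.1049, 0.0025, 0.0019] [0.0, 0.0, -11.5]
[0.1573, 0.0037, 0.0028] [0.0, 0.0, -17.3]
[0.2097, 0.005, 0.0037] [0.0, 0.0, -23.0]
[0.2622, 0.0062, 0.0046] [0.0, 0.0, -28.8]
```

Request:
send_rows([
  {"grip": 1,"translation": [0.0524,0.0012,0.001],"twist": [0,0,-5.8]},
  {"grip": 1,"translation": [0.105,0.0025,0.002],"twist": [0,0,-11.5]},
  {"grip": 1,"translation": [0.157,0.0037,0.003],"twist": [0,0,-17.3]},
  {"grip": 1,"translation": [0.21,0.005,0.004],"twist": [0,0,-23]},
  {"grip": 1,"translation": [0.2622,0.0062,0.0046],"twist": [0,0,-28.8]},
])

```text
clock: 1.7
eef_pos: [0.5122, -0.1116, 0.1901]
tool_rot: [0.795, 0.607, 0.0, 0.001]
ft_force: [0.8, -1.7, -0.2]
grip_width: 0.0854
```

```bash
python3 go.py 0.511 -0.113 0.033 -15.5 5; python3 - <<'E'
from h import *
from workcell import camera,bot
c=camera("wrist");cv2.imwrite("pics/w1.png",c["color"]);C=cal(c)
o=bot.get_obs();print(o["eef_pos"])
print("tcp axis px",pj(C,[[o["eef_pos"][0],o["eef_pos"][1],z] for z in (.006,.102)]), "bottle est", pj(C,[[.511,-.113,.102],[.511,-.113,.006]]),"ring",pj(C,[[.5155,-.1115,.006]]))
E
```

```text
t 1.7 p [ 0.5122 -0.1116  0.1901] w 0.0854 F [ 0.8 -1.7 -0.2] j [-0.21  0.29  0.06  1.34 -0.    1.62]
jaw now -15.29 tilt 0.07
TOTAL [ -1.6  -1.  157.1] mm [0.1 0.  0.2] deg
[-0.0003, -0.0002, 0.0314] [0.0, 0.0, 0.0]
[-0.0006, -0.0004, 0.0629] [0.0, 0.0, 0.1]
[-0.0009, -0.0006, 0.0943] [0.0, 0.0, 0.1]
[-0.0013, -0.0008, 0.1257] [0.1, 0.0, 0.2]
[-0.0016, -0.001, 0.1571] [0.1, 0.0, 0.2]
[ 0.51660456 -0.10715961  0.18965575]
tcp axis px [[258.16127819 162.89435765]
 [258.71382352 182.44422726]] bottle est [[254.53936385 189.8520763 ]
 [255.02752678 168.57017193]] ring [[258.21874923 166.47626109]]
```

View pics/w1.png

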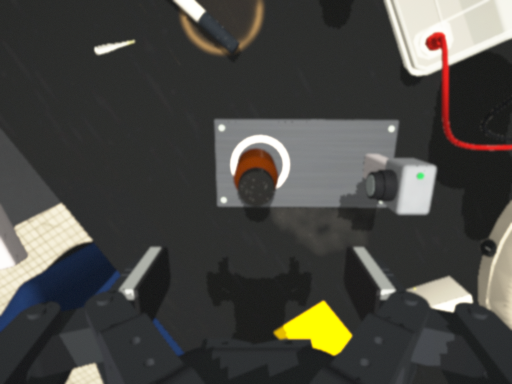

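Request:
send_rows([
  {"grip": 1,"translation": [0,0,0],"twist": [0,0,0]},
])

```text
clock: 1.88
eef_pos: [0.5171, -0.106, 0.1892]
tool_rot: [0.792, 0.611, 0.003, 0.0]
ft_force: [-0.4, 0.8, -0.5]
grip_width: 0.0853
```

```bash
cat > wr.py <<'E'
from h import *
import sys,json
from workcell import camera,bot
c=camera("wrist");cv2.imwrite("pics/%s.png"%sys.argv[1],c["color"]);C=cal(c);import pickle;pickle.dump(C,open("%s.pkl"%sys.argv[1],"wb"))
for P in json.loads(sys.argv[2]): print(P,pj(C,[P]).round(1))
E
python3 wr.py w2 "[[0.511,-0.113,0.102],[0.5155,-0.1115,0.006]]";python3 go.py 0.511 -0.113 0.033 -15.5 5; 
```

```text
[0.511, -0.113, 0.102] [[250.8 197.5]]
[0.5155, -0.1115, 0.006] [[255.3 172.6]]
t 1.93 p [ 0.5172 -0.1061  0.1893] w 0.0854 F [ 0.6  0.4 -0.6] j [-0.21  0.29  0.06  1.34  0.    1.62]
jaw now -14.76 tilt 0.34
TOTAL [ -8.9  -4.8 156.2] mm [ 0.2 -0.3  0.7] deg
[-0.0018, -0.001, 0.0312] [0.0, -0.1, 0.1]
[-0.0036, -0.0019, 0.0625] [0.1, -0.1, 0.3]
[-0.0054, -0.0029, 0.0937] [0.1, -0.2, 0.4]
[-0.0072, -0.0038, 0.125] [0.2, -0.2, 0.6]
[-0.0089, -0.0048, 0.1562] [0.2, -0.3, 0.7]
```

View pics/w2.png

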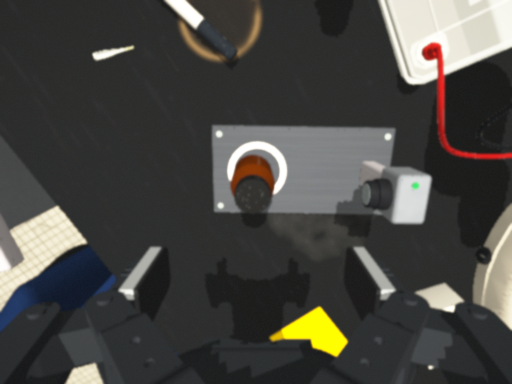

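Request:
send_rows([
  {"grip": 1,"translation": [-0.0077,-0.004,0.025],"twist": [0.1,-0.1,0.3]},
  {"grip": 1,"translation": [-0.0077,-0.004,0.06],"twist": [0.1,-0.2,0.5]},
  {"grip": 1,"translation": [-0.0077,-0.004,0.09],"twist": [0.2,-0.3,0.7]},
  {"grip": 1,"translation": [-0.0077,-0.004,0.11],"twist": [0.2,-0.3,0.7]},
  {"grip": 1,"translation": [-0.0077,-0.004,0.115],"twist": [0.2,-0.3,0.7]},
])

```text
clock: 2.55
eef_pos: [0.5098, -0.113, 0.0731]
tool_rot: [0.797, 0.605, -0.001, -0.001]
ft_force: [0.3, 0.1, -0.1]
grip_width: 0.0853
```

```bash
python3 wr.py w3 "[[0.512,-0.112,0.102]]";python3 go.py 0.512 -0.112 0.034 -15.5 4; 
```

```text
[0.512, -0.112, 0.102] [[257.8 242.5]]
t 2.6 p [ 0.5103 -0.113   0.0734] w 0.0854 F [-0.3  0.2  0.4] j [-0.22  0.37 -0.14  1.06 -0.    1.63]
jaw now -15.58 tilt 0.13
TOTAL [ 1.4  1.4 39.4] mm [-0.1  0.  -0.1] deg
[0.0004, 0.0004, 0.0098] [-0.0, 0.0, -0.0]
[0.0007, 0.0007, 0.0197] [-0.1, 0.0, -0.0]
[0.0011, 0.0011, 0.0295] [-0.1, 0.0, -0.1]
[0.0014, 0.0014, 0.0394] [-0.1, 0.0, -0.1]
```

View pics/w3.png

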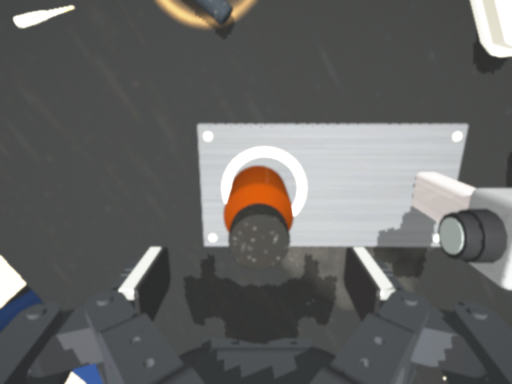

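Cap top appears at (260,240) against a prediction of (258,242), centred between the jaws. Going down and closing.

Request:
send_rows([
  {"grip": 1,"translation": [0.001,0.0015,0.015],"twist": [0,0,0]},
  {"grip": 1,"translation": [0.0014,0.002,0.028],"twist": [0,0,0]},
  {"grip": 1,"translation": [0.0014,0.002,0.037],"twist": [0,0,0]},
  {"grip": 1,"translation": [0.0014,0.002,0.0395],"twist": [0,0,0]},
  {"grip": 0.5,"translation": [0.0014,0.002,0.0395],"twist": [0,0,0]},
])

```text
clock: 3.22
eef_pos: [0.5126, -0.112, 0.0338]
tool_rot: [0.796, 0.605, -0.001, -0.001]
ft_force: [1.5, -0.7, -0.4]
grip_width: 0.0698
```

Request:
send_rows([
  {"grip": 0.3,"translation": [0,0,0],"twist": [0,0,0]},
  {"grip": 0.3,"translation": [0,0,0],"twist": [0,0,0]},
  {"grip": 0.3,"translation": [0,0,0],"twist": [0,0,0]},
  {"grip": 0.3,"translation": [0,0,0],"twist": [0,0,0]},
])

```text
clock: 3.72
eef_pos: [0.512, -0.1116, 0.0346]
tool_rot: [0.796, 0.605, -0.001, -0.001]
ft_force: [-2.2, 1.4, 5.6]
grip_width: 0.0341
```

```bash
python3 go.py 0.512 -0.112 0.18 -15.5 5; 
```

```text
t 3.73 p [ 0.512  -0.1116  0.0346] w 0.0341 F [-2.2  1.4  5.6] j [-0.21  0.41 -0.19  0.97 -0.    1.63]
jaw now -15.56 tilt 0.18
TOTAL [  -0.4   -0.3 -145.4] mm [-0.2  0.  -0.1] deg
[-0.0001, -0.0001, -0.0291] [-0.0, 0.0, -0.0]
[-0.0002, -0.0001, -0.0581] [-0.1, 0.0, -0.0]
[-0.0002, -0.0002, -0.0872] [-0.1, 0.0, -0.0]
[-0.0003, -0.0003, -0.1163] [-0.1, 0.0, -0.0]
[-0.0004, -0.0003, -0.1454] [-0.2, 0.0, -0.1]
```

```bash
python3 wr.py w4 "[[0.512,-0.112,0.102]]"; python3 - <<'E'
from workcell import camera
import cv2
a=camera("side")["color"];b=camera("scene")["color"]
import numpy as np
cv2.imwrite("pics/x4.png",np.hstack([cv2.resize(a[130:220,220:320],None,fx=4,fy=5,interpolation=2),cv2.resize(b[130:220,220:320],None,fx=4,fy=5,interpolation=2)]))
E
```

```text
[0.512, -0.112, 0.102] [[253.7 286.2]]
```

View pics/w4.png

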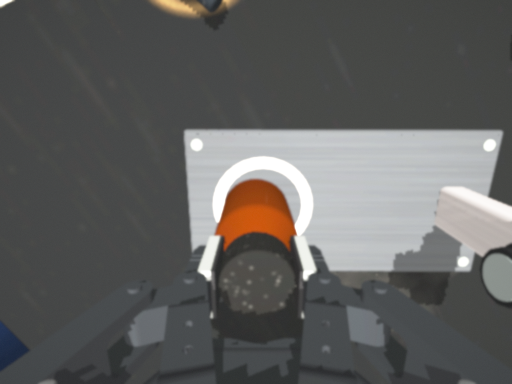

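View pics/x4.png

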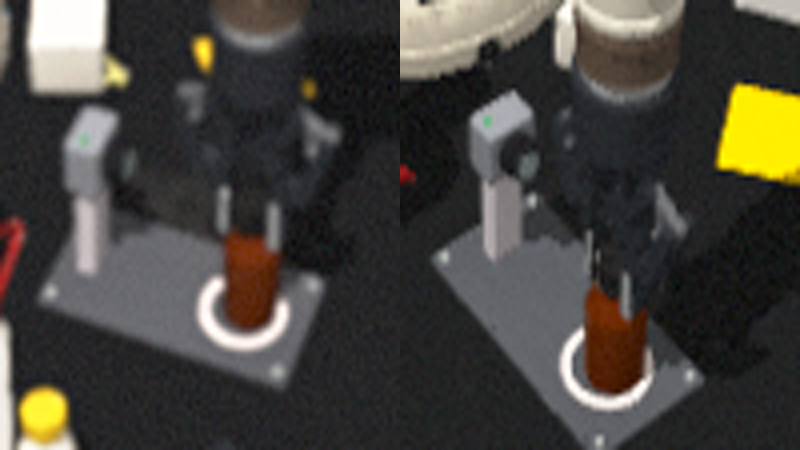

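```bash
python3 - <<'E'
from h import *
import pickle
S,D=pickle.load(open("cal.pkl","rb"))
for c,u,v in ((D,288.8,180),(D,220+223/4,130+232/5),(S,220+(627-400)/4,130+318/5),(S,220+(590-400)/4,130+275/5)):
    print([bp(c,u,v,z)[:2].round(3).tolist() for z in (.03,.045,.06,.075)])
E
```

```text
[[0.492, -0.146], [0.492, -0.129], [0.491, -0.112], [0.491, -0.095]]
[[0.537, -0.16], [0.536, -0.142], [0.535, -0.125], [0.534, -0.108]]
[[0.511, -0.133], [0.503, -0.121], [0.496, -0.108], [0.488, -0.096]]
[[0.556, -0.147], [0.548, -0.134], [0.539, -0.121], [0.531, -0.109]]
```

```bash
python3 - <<'E'
from h import *
import pickle
C=pickle.load(open("w4.pkl","rb"));print(C[1],C[2])
Y=np.array([.963,-.268,0]);X=np.array([.268,.963,0])
for z in (.03,.045,.06,.075,.09):
  print(z,[pj(C,[np.array([.512,-.1116,z])+s*Y+t*X]).round(0).tolist() for s in(-.02,.02) for t in (-.011,.011)])
print("cap top", [pj(C,[[.512,-.112,z]]).round(0) for z in (.102,.108)])
E
```

```text
[ 0.53368812 -0.04027167  0.21355342] [[ 0.96349449 -0.25515444 -0.08108382]
 [-0.26770484 -0.92216209 -0.27919742]
 [-0.00353397  0.29071171 -0.95680417]]
0.03 [[[225.0, 237.0]], [[224.0, 206.0]], [[285.0, 237.0]], [[286.0, 206.0]]]
0.045 [[[223.0, 248.0]], [[222.0, 215.0]], [[287.0, 248.0]], [[288.0, 215.0]]]
0.06 [[[220.0, 260.0]], [[218.0, 224.0]], [[289.0, 260.0]], [[291.0, 224.0]]]
0.075 [[[216.0, 274.0]], [[215.0, 235.0]], [[292.0, 274.0]], [[294.0, 236.0]]]
0.09 [[[212.0, 291.0]], [[210.0, 249.0]], [[296.0, 291.0]], [[297.0, 249.0]]]
cap top [array([[254., 286.]]), array([[254., 295.]])]
```

The fingertips sit near z≈0.07 in all three views, higher than the reported TCP suggests. They hold the bottle by its cap (34 mm). I'll test-lift gently and look.

Request:
send_rows([
  {"grip": 0.3,"translation": [0,0,-0.005],"twist": [0,0,0]},
  {"grip": 0.3,"translation": [0,0,-0.015],"twist": [0,0,0]},
  {"grip": 0.3,"translation": [0,0,-0.025],"twist": [0,0,0]},
  {"grip": 0.3,"translation": [0,0,-0.03],"twist": [0,0,0]},
  {"grip": 0.3,"translation": [0,0,-0.03],"twist": [0,0,0]},
])

```text
clock: 4.5
eef_pos: [0.5126, -0.1117, 0.0653]
tool_rot: [0.796, 0.605, -0.001, -0.001]
ft_force: [-0.3, 0.4, -1.3]
grip_width: 0.0342
```

```bash
cat > look.py <<'E'
import sys
from workcell import camera
import cv2,numpy as np
n=sys.argv[1];u,v,w,h=map(int,sys.argv[2:6]);u2,v2=map(int,sys.argv[6:8])
f=390//w if 390//w>0 else 1
a=camera("side")["color"];b=camera("scene")["color"]
cv2.imwrite(f"pics/{n}_side.png",a);cv2.imwrite(f"pics/{n}_scene.png",b)
cv2.imwrite(f"pics/{n}.png",np.hstack([cv2.resize(i,None,fx=f,fy=f,interpolation=2) for i in (a[v:v+h,u:u+w],b[v2:v2+h,u2:u2+w])]))
E
python3 wr.py w5 "[]"; python3 look.py x5 230 100 97 120 225 100; python3 go.py 0.526 -0.3856 0.15 22 9
```

```text
t 4.65 p [ 0.5118 -0.1115  0.0643] w 0.0341 F [-0.6  0.3 -0.1] j [-0.21  0.38 -0.15  1.04 -0.    1.63]
jaw now -15.55 tilt 0.21
TOTAL [-260.2   86.8  -85.9] mm [ -0.2  -0.1 -37.6] deg
[-0.0289, 0.0096, -0.0095] [-0.0, -0.0, -4.2]
[-0.0578, 0.0193, -0.0191] [-0.0, -0.0, -8.3]
[-0.0867, 0.0289, -0.0286] [-0.1, -0.0, -12.5]
[-0.1157, 0.0386, -0.0382] [-0.1, -0.0, -16.7]
[-0.1446, 0.0482, -0.0477] [-0.1, -0.0, -20.9]
[-0.1735, 0.0579, -0.0573] [-0.1, -0.0, -25.0]
[-0.2024, 0.0675, -0.0668] [-0.2, -0.0, -29.2]
[-0.2313, 0.0772, -0.0764] [-0.2, -0.0, -33.4]
[-0.2602, 0.0868, -0.0859] [-0.2, -0.1, -37.6]
```

View pics/w5.png

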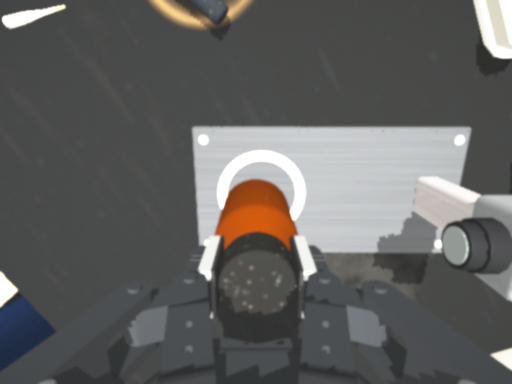

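View pics/x5.png

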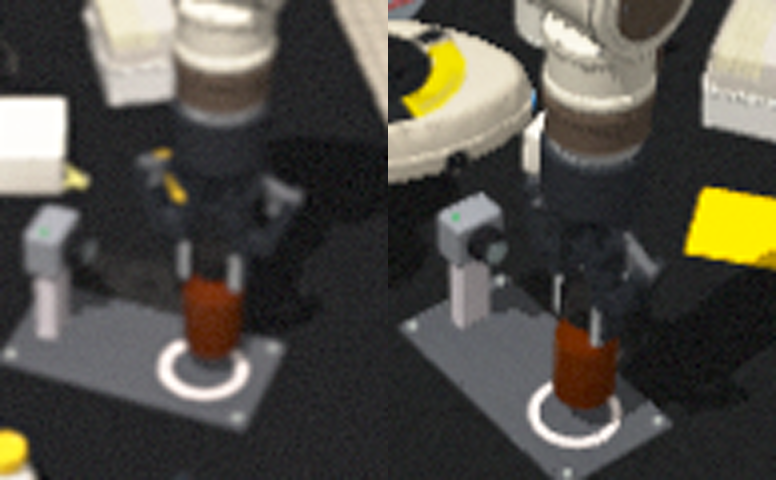

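```bash
python3 go.py 0.526 -0.3856 0.085 -36 10
```

```text
t 4.65 p [ 0.5118 -0.1115  0.0643] w 0.0341 F [-0.6  0.3 -0.1] j [-0.21  0.38 -0.15  1.04 -0.    1.63]
jaw now -15.55 tilt 0.21
TOTAL [-260.2   87.1  -20.9] mm [-0.2  0.1 20.4] deg
[-0.026, 0.0087, -0.0021] [-0.0, 0.0, 2.0]
[-0.052, 0.0174, -0.0042] [-0.0, 0.0, 4.1]
[-0.0781, 0.0261, -0.0063] [-0.1, 0.0, 6.1]
[-0.1041, 0.0348, -0.0084] [-0.1, 0.0, 8.2]
[-0.1301, 0.0435, -0.0105] [-0.1, 0.0, 10.2]
[-0.1561, 0.0522, -0.0126] [-0.1, 0.0, 12.3]
[-0.1822, 0.061, -0.0147] [-0.1, 0.0, 14.3]
[-0.2082, 0.0697, -0.0168] [-0.2, 0.0, 16.4]
[-0.2342, 0.0784, -0.0188] [-0.2, 0.0, 18.4]
[-0.2602, 0.0871, -0.0209] [-0.2, 0.1, 20.4]
```

Request:
send_rows([
  {"grip": 0.3,"translation": [-0.015,0.005,-0.01],"twist": [0,0,1]},
  {"grip": 0.3,"translation": [-0.045,0.015,-0.021],"twist": [0,0,3]},
  {"grip": 0.3,"translation": [-0.078,0.026,-0.021],"twist": [-0.1,0,6]},
  {"grip": 0.3,"translation": [-0.112,0.0375,-0.021],"twist": [-0.1,0,9]},
  {"grip": 0.3,"translation": [-0.145,0.0485,-0.021],"twist": [-0.1,0,11.5]},
])

```text
clock: 5.28
eef_pos: [0.5196, -0.2667, 0.0857]
tool_rot: [0.854, 0.521, -0.001, -0.0]
ft_force: [0.2, -0.5, -0.2]
grip_width: 0.0339
```

```bash
python3 go.py 0.526 -0.3856 0.085 -36 5
```

```text
t 5.28 p [ 0.5196 -0.2667  0.0857] w 0.0339 F [ 0.2 -0.5 -0.2] j [-0.47  0.47  0.05  1.15 -0.    1.57]
jaw now -27.22 tilt 0.09
TOTAL [-102.9   60.1    0.8] mm [-0.1  0.1  8.8] deg
[-0.0206, 0.012, 0.0002] [-0.0, 0.0, 1.8]
[-0.0411, 0.024, 0.0003] [-0.0, 0.0, 3.5]
[-0.0617, 0.036, 0.0005] [-0.0, 0.0, 5.3]
[-0.0823, 0.0481, 0.0006] [-0.0, 0.1, 7.0]
[-0.1029, 0.0601, 0.0008] [-0.1, 0.1, 8.8]
```

Request:
send_rows([
  {"grip": 0.3,"translation": [-0.035,0.0205,0],"twist": [0,0,3]},
  {"grip": 0.3,"translation": [-0.067,0.039,0],"twist": [0,0,5.5]},
  {"grip": 0.3,"translation": [-0.09,0.0525,0],"twist": [0,0,7.5]},
  {"grip": 0.3,"translation": [-0.103,0.06,0],"twist": [0,0,8.8]},
  {"grip": 0.3,"translation": [-0.103,0.06,0],"twist": [0,0,8.8]},
])

```text
clock: 5.9
eef_pos: [0.5254, -0.3869, 0.0856]
tool_rot: [0.891, 0.453, -0.001, -0.0]
ft_force: [0.9, 1.0, -1.5]
grip_width: 0.0337
```

```bash
python3 wr.py w6 "[[0.526,-0.3856,0.003]]"; python3 go.py 0.526 -0.3856 0.0325 -36 4
```

```text
[0.526, -0.3856, 0.003] [[255.6 188.7]]
t 5.95 p [ 0.5255 -0.3857  0.0856] w 0.0337 F [ 0.9  0.5 -0.3] j [-0.63  0.6   0.27  1.24 -0.    1.57]
jaw now -36.04 tilt 0.11
TOTAL [ 0.4  0.4 53.1] mm [-0.1  0.1 -0. ] deg
[0.0001, 0.0001, 0.0133] [-0.0, 0.0, -0.0]
[0.0002, 0.0002, 0.0265] [-0.0, 0.0, -0.0]
[0.0003, 0.0003, 0.0398] [-0.1, 0.0, -0.0]
[0.0004, 0.0004, 0.0531] [-0.1, 0.1, -0.0]
```

View pics/w6.png

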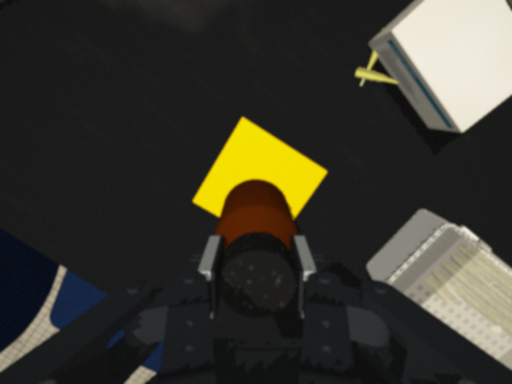

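Request:
send_rows([
  {"grip": 0.3,"translation": [0.001,0.002,0.018],"twist": [0,0,0]},
  {"grip": 0.3,"translation": [0.0015,0.002,0.036],"twist": [0,0,0]},
  {"grip": 0.3,"translation": [0.0015,0.002,0.046],"twist": [0,0,0]},
  {"grip": 0.3,"translation": [0.0015,0.002,0.051],"twist": [0,0,0]},
  {"grip": 0.3,"translation": [0.0015,0.002,0.053],"twist": [0,0,0]},
])

```text
clock: 6.58
eef_pos: [0.528, -0.3854, 0.0324]
tool_rot: [0.891, 0.454, -0.001, -0.001]
ft_force: [-0.1, -0.6, -1.0]
grip_width: 0.0339
```

Request:
send_rows([
  {"grip": 0.3,"translation": [0,0,0],"twist": [0,0,0]},
])

```text
clock: 6.7
eef_pos: [0.5284, -0.3855, 0.0329]
tool_rot: [0.891, 0.454, -0.001, -0.0]
ft_force: [-0.7, 0.4, -0.3]
grip_width: 0.034
```

```bash
 python3 go.py 0.527 -0.3856 0.0318 -36 4;python3 look.py x6 240 80 97 120 260 80
```

```text
t 6.7 p [ 0.5284 -0.3855  0.0329] w 0.034 F [-0.7  0.4 -0.3] j [-0.63  0.65  0.21  1.13 -0.    1.57]
jaw now -36.01 tilt 0.08
TOTAL [-0.8 -1.1  1.1] mm [-0.1  0.1 -0. ] deg
[-0.0002, -0.0003, 0.0003] [-0.0, 0.0, -0.0]
[-0.0004, -0.0005, 0.0005] [-0.0, 0.0, -0.0]
[-0.0006, -0.0008, 0.0008] [-0.0, 0.0, -0.0]
[-0.0008, -0.0011, 0.0011] [-0.1, 0.1, -0.0]
```

View pics/x6.png

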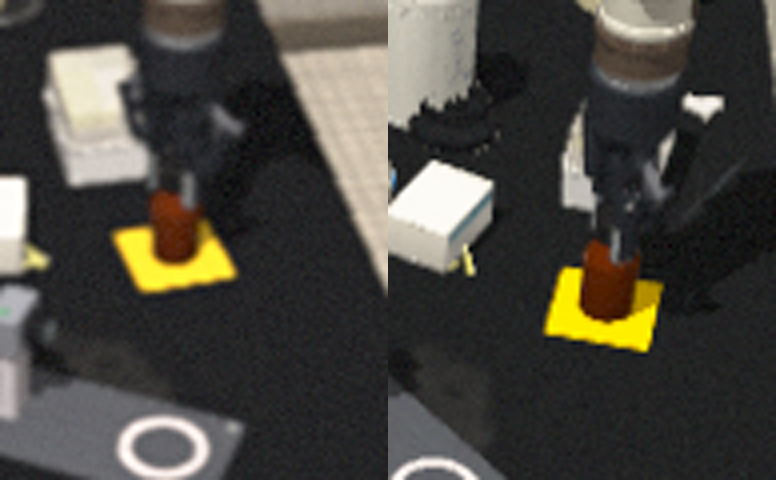

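Centred on the mat in both views. Lowering the last millimetre and releasing.

Request:
send_rows([
  {"grip": 0.3,"translation": [-0.0005,0,0.001],"twist": [0,0,0]},
  {"grip": 0.3,"translation": [-0.0005,0,0.0015],"twist": [0,0,0]},
  {"grip": 0.45,"translation": [-0.0005,0,0.0015],"twist": [0,0,0]},
  {"grip": 0.7,"translation": [-0.0005,0,0.0015],"twist": [0,0,0]},
  {"grip": 1,"translation": [-0.0005,0,0.0015],"twist": [0,0,0]},
])

```text
clock: 7.42
eef_pos: [0.5283, -0.3861, 0.0317]
tool_rot: [0.891, 0.454, -0.0, 0.0]
ft_force: [-0.3, 0.2, 0.6]
grip_width: 0.0731
```

Request:
send_rows([
  {"grip": 1,"translation": [0,0,0],"twist": [0,0,0]},
  {"grip": 1,"translation": [0,0,0],"twist": [0,0,0]},
  {"grip": 1,"translation": [0,0,-0.025],"twist": [0,0,0]},
  {"grip": 1,"translation": [0,0,-0.08],"twist": [0,0,0]},
  {"grip": 1,"translation": [0,0,-0.14],"twist": [0,0,0]},
])

```text
clock: 8.05
eef_pos: [0.5277, -0.3855, 0.1722]
tool_rot: [0.891, 0.454, -0.001, -0.001]
ft_force: [1.6, -1.4, 0.9]
grip_width: 0.0855
```

```bash
python3 look.py x7 240 80 97 120 260 80; python3 wr.py w7 "[[0.4854,0.2499,0.008]]"; python3 go.py 0.4854 0.25 0.24 -3 14
```

```text
[0.4854, 0.2499, 0.008] [[-335.9 -512.2]]
t 8.2 p [ 0.5309 -0.3879  0.1772] w 0.0853 F [-0.5  0.1 -1.1] j [-0.63  0.56  0.44  1.44 -0.    1.57]
jaw now -36.01 tilt 0.58
TOTAL [ 489.2 -411.2  -67.4] mm [  0.5   0.2 -33. ] deg
[0.0349, -0.0294, -0.0048] [0.0, 0.0, -2.4]
[0.0699, -0.0587, -0.0096] [0.1, 0.0, -4.7]
[0.1048, -0.0881, -0.0144] [0.1, 0.0, -7.1]
[0.1398, -0.1175, -0.0193] [0.2, 0.1, -9.4]
[0.1747, -0.1468, -0.0241] [0.2, 0.1, -11.8]
[0.2096, -0.1762, -0.0289] [0.2, 0.1, -14.1]
[0.2446, -0.2056, -0.0337] [0.3, 0.1, -16.5]
[0.2795, -0.235, -0.0385] [0.3, 0.1, -18.9]
[0.3145, -0.2643, -0.0433] [0.4, 0.1, -21.2]
[0.3494, -0.2937, -0.0482] [0.4, 0.2, -23.6]
[0.3843, -0.3231, -0.053] [0.4, 0.2, -25.9]
[0.4193, -0.3524, -0.0578] [0.5, 0.2, -28.3]
[0.4542, -0.3818, -0.0626] [0.5, 0.2, -30.7]
[0.4892, -0.4112, -0.0674] [0.5, 0.2, -33.0]
```

View pics/x7.png

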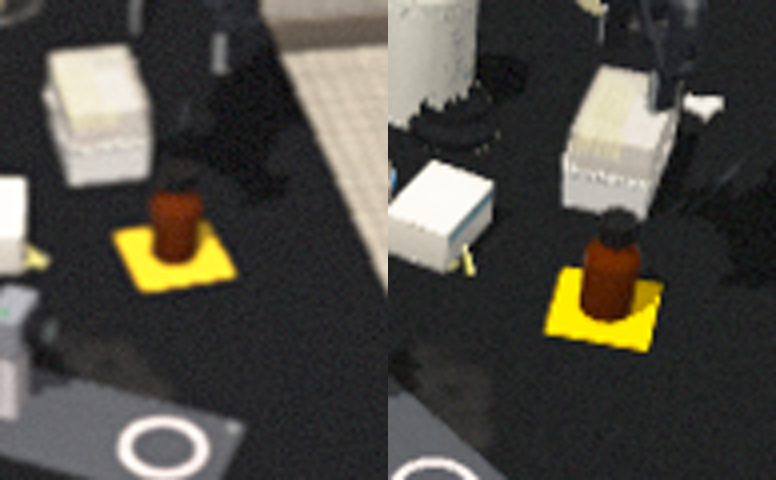

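View pics/w7.png

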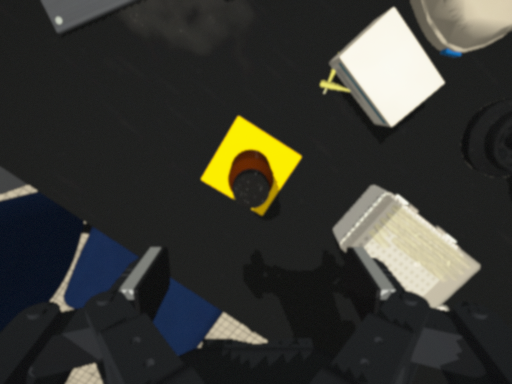

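Bottle is upright and centred on the mat. Moving to the tray.

Request:
send_rows([
  {"grip": 1,"translation": [0.03,-0.025,-0.02],"twist": [0,0,-2]},
  {"grip": 1,"translation": [0.07,-0.059,-0.045],"twist": [0,0,-5]},
  {"grip": 1,"translation": [0.115,-0.097,-0.065],"twist": [0.2,0.1,-8]},
  {"grip": 1,"translation": [0.16,-0.135,-0.067],"twist": [0.3,0.2,-11]},
  {"grip": 1,"translation": [0.2,-0.168,-0.067],"twist": [0.5,0.2,-14]},
])

```text
clock: 8.82
eef_pos: [0.5113, -0.1248, 0.2417]
tool_rot: [0.829, 0.56, 0.001, -0.0]
ft_force: [0.5, -0.1, 0.7]
grip_width: 0.0851
```

```bash
python3 go.py 0.4854 0.25 0.24 -3 8
```

```text
t 8.82 p [ 0.5113 -0.1248  0.2417] w 0.0851 F [ 0.5 -0.1  0.7] j [-0.24  0.28  0.18  1.47  0.    1.71]
jaw now -21.9 tilt 0.07
TOTAL [ 338.1 -163.8    2. ] mm [  0.   -0.1 -18.9] deg
[0.0423, -0.0205, 0.0002] [0.0, -0.0, -2.4]
[0.0845, -0.041, 0.0005] [0.0, -0.0, -4.7]
[0.1268, -0.0614, 0.0007] [0.0, -0.0, -7.1]
[0.1691, -0.0819, 0.001] [0.0, -0.0, -9.4]
[0.2113, -0.1024, 0.0012] [0.0, -0.0, -11.8]
[0.2536, -0.1229, 0.0015] [0.0, -0.0, -14.2]
[0.2959, -0.1433, 0.0017] [0.0, -0.1, -16.5]
[0.3381, -0.1638, 0.002] [0.0, -0.1, -18.9]
```

Request:
send_rows([
  {"grip": 1,"translation": [0.046,-0.022,0],"twist": [0,0,-2.5]},
  {"grip": 1,"translation": [0.092,-0.045,0],"twist": [0,0,-5]},
  {"grip": 1,"translation": [0.138,-0.067,0],"twist": [0,0,-7.5]},
  {"grip": 1,"translation": [0.184,-0.089,0],"twist": [0,0,-10]},
  {"grip": 1,"translation": [0.22,-0.107,0],"twist": [0,0,-12.5]},
])

```text
clock: 9.45
eef_pos: [0.493, 0.121, 0.2406]
tool_rot: [0.762, 0.648, -0.0, -0.001]
ft_force: [0.8, 0.2, 0.7]
grip_width: 0.0852
```

```bash
python3 go.py 0.4854 0.25 0.24 -3 4
```

```text
t 9.45 p [0.493  0.121  0.2406] w 0.0852 F [0.8 0.2 0.7] j [0.24 0.24 0.13 1.46 0.   1.97]
jaw now -9.25 tilt 0.07
TOTAL [126.1 -28.2   0.7] mm [-0.1 -0.  -6.3] deg
[0.0315, -0.0071, 0.0002] [-0.0, -0.0, -1.6]
[0.063, -0.0141, 0.0004] [-0.0, -0.0, -3.1]
[0.0946, -0.0212, 0.0005] [-0.1, -0.0, -4.7]
[0.1261, -0.0282, 0.0007] [-0.1, -0.0, -6.3]
```

Request:
send_rows([
  {"grip": 1,"translation": [0.04,-0.009,0],"twist": [0,0,-2]},
  {"grip": 1,"translation": [0.08,-0.018,0],"twist": [0,0,-4]},
  {"grip": 1,"translation": [0.11,-0.025,0],"twist": [0,0,-5.5]},
  {"grip": 1,"translation": [0.126,-0.028,0],"twist": [0,0,-6.3]},
  {"grip": 1,"translation": [0.126,-0.028,0],"twist": [0,0,-6.3]},
])

```text
clock: 10.07
eef_pos: [0.4853, 0.2502, 0.2398]
tool_rot: [0.725, 0.689, -0.001, -0.001]
ft_force: [0.3, -0.8, -0.6]
grip_width: 0.0852
```

```bash
python3 look.py x8 220 130 97 120 225 130;  python3 wr.py w8 "[[0.4854,0.2499,0.008],[0.4854,0.2499,0.081],[0.4833,0.2070,0.081],[0.4876,0.2928,0.081]]"; python3 go.py 0.4854 0.25 0.16 -3 4
```

```text
[0.4854, 0.2499, 0.008] [[256.  159.4]]
[0.4854, 0.2499, 0.081] [[255.8 170.6]]
[0.4833, 0.207, 0.081] [[255.9 205.8]]
[0.4876, 0.2928, 0.081] [[255.7 132.8]]
t 10.22 p [0.4857 0.2487 0.2406] w 0.0855 F [-0.5 -0.7  0.1] j [0.47 0.32 0.23 1.48 0.   2.1 ]
jaw now -3.04 tilt 0.08
TOTAL [ 1.3 -0.3 80.6] mm [-0.1  0.  -0. ] deg
[0.0003, -0.0001, 0.0201] [-0.0, 0.0, -0.0]
[0.0006, -0.0001, 0.0403] [-0.0, 0.0, -0.0]
[0.001, -0.0002, 0.0604] [-0.1, 0.0, -0.0]
[0.0013, -0.0003, 0.0806] [-0.1, 0.0, -0.0]
```

View pics/w8.png

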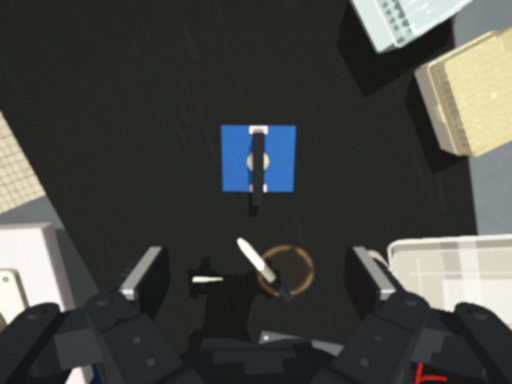

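View pics/x8.png

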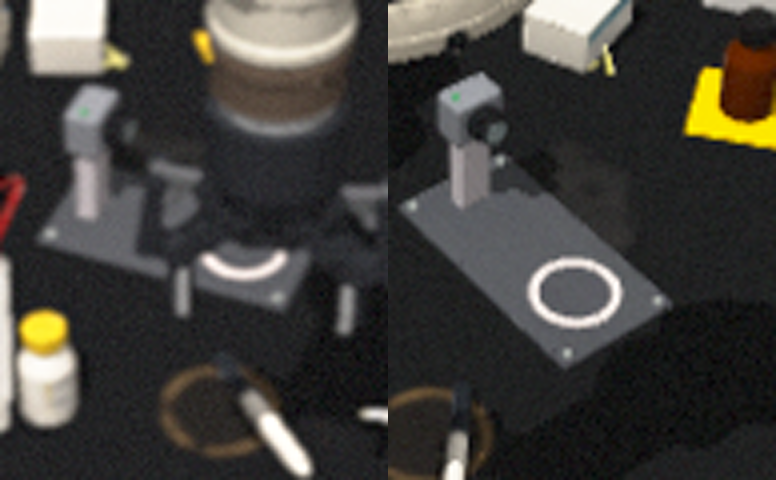

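```bash
python3 - <<'E'
import cv2,pickle
from h import *
a=cv2.imread("pics/w8.png");cv2.imwrite("pics/w8z.png",cv2.resize(a[110:220,200:320],None,fx=5,fy=5,interpolation=2))
S,D=pickle.load(open("cal.pkl","rb"))
for n,C,g in (("x8_scene",S,(.5155,-.1115)),("x7_scene",S,(.5155,-.1115)),("x7_side",D,(.5155,-.1115))):
    im=cv2.imread(f"pics/{n}.png").astype(int)
    c=pj(C,[[*g,.006]])[0].astype(int)
    u0,v0=c-[16,13]; sub=im[v0:v0+27,u0:u0+33].min(2)>140
    vs,us=np.nonzero(sub);P=np.array([bp(C,u+u0,v+v0,.006)[:2] for u,v in zip(us,vs)])
    P=P[np.abs(np.hypot(*(P-g).T)-.032)<.012]
    f=least_squares(lambda p:np.hypot(*(P-p[:2]).T)-p[2],[*g,.03],loss="soft_l1",f_scale=.002);print(n,f.x.round(4),len(P))
E
```

```text
x8_scene [ 0.5154 -0.1108  0.0329] 164
x7_scene [ 0.5153 -0.1106  0.0329] 175
x7_side [ 0.517  -0.1127  0.0333] 201
```

View pics/w8z.png

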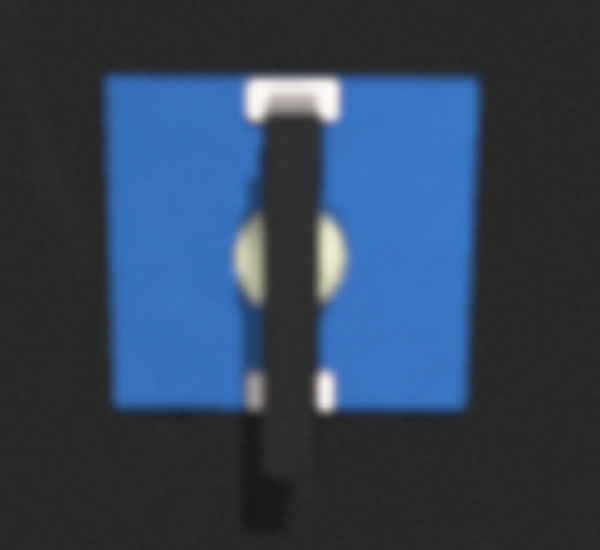

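```bash
python3 - <<'E'
import pickle
from h import *
S,D=pickle.load(open("cal.pkl","rb"))
for u,v in ((265.5,208),(306.5,213)):
    for z in (.24,.26,.28,.30,.32): print(z,bp(D,u,v,z).round(3))
C=pickle.load(open("w8.pkl","rb"))
for z in (.24,.255,.27,.285,.3):print(z,pj(C,[[.4857+.0427,.2487+t,z] for t in(-.011,.011)]).round(0).tolist())
E
```

```text
0.24 [0.537 0.204 0.24 ]
0.26 [0.535 0.224 0.26 ]
0.28 [0.533 0.243 0.28 ]
0.3 [0.531 0.263 0.3  ]
0.32 [0.529 0.283 0.32 ]
0.24 [0.435 0.209 0.24 ]
0.26 [0.436 0.229 0.26 ]
0.28 [0.437 0.249 0.28 ]
0.3 [0.437 0.268 0.3  ]
0.32 [0.438 0.288 0.32 ]
0.24 [[321.0, 237.0], [321.0, 205.0]]
0.255 [[326.0, 248.0], [327.0, 214.0]]
0.27 [[332.0, 260.0], [333.0, 223.0]]
0.285 [[339.0, 275.0], [340.0, 235.0]]
0.3 [[347.0, 292.0], [349.0, 249.0]]
```

```bash
python3 go.py 0.4865 0.25 0.05 -3 5
```

```text
t 10.22 p [0.4857 0.2487 0.2406] w 0.0855 F [-0.5 -0.7  0.1] j [0.47 0.32 0.23 1.48 0.   2.1 ]
jaw now -3.04 tilt 0.08
TOTAL [  1.3   1.  190.6] mm [-0.1  0.  -0. ] deg
[0.0003, 0.0002, 0.0381] [-0.0, 0.0, -0.0]
[0.0005, 0.0004, 0.0762] [-0.0, 0.0, -0.0]
[0.0008, 0.0006, 0.1143] [-0.0, 0.0, -0.0]
[0.0011, 0.0008, 0.1524] [-0.1, 0.0, -0.0]
[0.0013, 0.001, 0.1906] [-0.1, 0.0, -0.0]
```

Request:
send_rows([
  {"grip": 1,"translation": [0.0013,0.001,0.03],"twist": [0,0,0]},
  {"grip": 1,"translation": [0.0013,0.001,0.08],"twist": [0,0,0]},
  {"grip": 1,"translation": [0.0013,0.001,0.13],"twist": [0,0,0]},
  {"grip": 1,"translation": [0.0013,0.001,0.17],"twist": [0,0,0]},
  {"grip": 1,"translation": [0.0013,0.001,0.19],"twist": [0,0,0]},
])

```text
clock: 10.85
eef_pos: [0.4852, 0.2477, 0.0481]
tool_rot: [0.726, 0.687, -0.002, -0.001]
ft_force: [0.5, -0.2, 0.5]
grip_width: 0.0852
```

Request:
send_rows([
  {"grip": 1,"translation": [0,0,0],"twist": [0,0,0]},
])

```text
clock: 10.98
eef_pos: [0.484, 0.2458, 0.0467]
tool_rot: [0.727, 0.687, -0.004, -0.001]
ft_force: [0.3, 0.4, 0.8]
grip_width: 0.0856
```

```bash
python3 look.py x9 235 190 97 120 160 190;  python3 wr.py w9 "[[0.4865,0.2499,0.081],[0.4844,0.2070,0.081],[0.4886,0.2928,0.081]]"; python3 go.py 0.4865 0.25 0.022 -3 4
```

```text
[0.4865, 0.2499, 0.081] [[255.6 242.3]]
[0.4844, 0.207, 0.081] [[256.2 309.5]]
[0.4886, 0.2928, 0.081] [[254.8 163.7]]
t 11.12 p [0.4862 0.2473 0.0493] w 0.0855 F [-1.1  0.1  1.5] j [ 0.47  0.44 -0.11  1.03  0.    2.1 ]
jaw now -3.24 tilt 0.2
TOTAL [ 2.7  0.3 27.3] mm [-0.2  0.1 -0.2] deg
[0.0007, 0.0001, 0.0068] [-0.0, 0.0, -0.1]
[0.0014, 0.0001, 0.0137] [-0.1, 0.0, -0.1]
[0.002, 0.0002, 0.0205] [-0.1, 0.1, -0.2]
[0.0027, 0.0003, 0.0273] [-0.2, 0.1, -0.2]
```

View pics/w9.png

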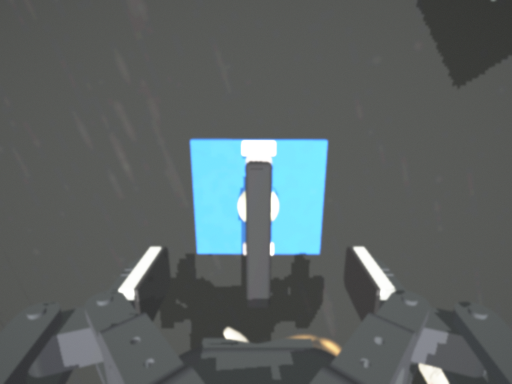

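View pics/x9.png

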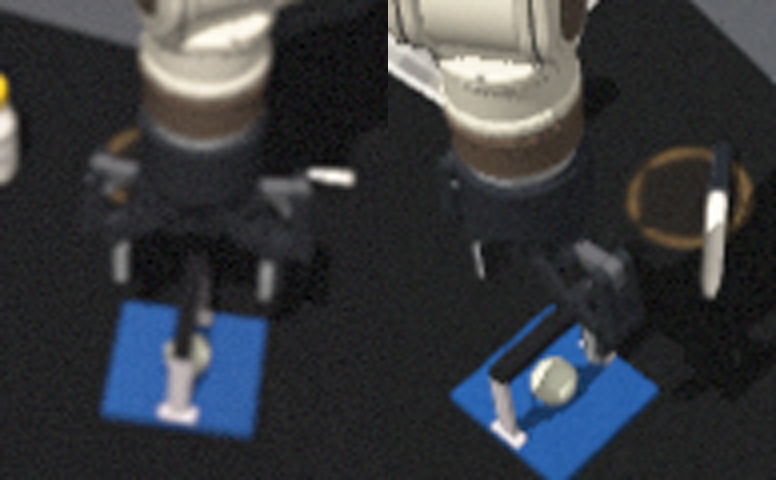

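```bash
python3 - <<'E'
import pickle
from h import *
S,D=pickle.load(open("cal.pkl","rb"))
for u,v in ((265.2,260),(301.2,264.5)):
    for z in (.05,.07,.09,.11): print(z,bp(D,u,v,z).round(3))
for u,v in ((160+(482-388)/4,190+277/4),):
    for z in (.05,.07,.09,.11): print("S",z,bp(S,u,v,z).round(3))
C=pickle.load(open("w9.pkl","rb"));print(C[1])
import numpy as np
# bar fit in wrist: ends at px
for z in (.06,.07,.081): print(z,bp(C,258,163,z).round(4),bp(C,258,298,z).round(4))
for v in ((191,139),(327,139),(322,255),(197,255)): print(bp(C,*v,.008).round(4))
E
```

```text
0.05 [0.534 0.215 0.05 ]
0.07 [0.533 0.231 0.07 ]
0.09 [0.531 0.246 0.09 ]
0.11 [0.53  0.262 0.11 ]
0.05 [0.435 0.219 0.05 ]
0.07 [0.436 0.235 0.07 ]
0.09 [0.437 0.25  0.09 ]
0.11 [0.437 0.266 0.11 ]
S 0.05 [0.559 0.232 0.05 ]
S 0.07 [0.548 0.241 0.07 ]
S 0.09 [0.536 0.25  0.09 ]
S 0.11 [0.524 0.259 0.11 ]
[0.49189832 0.32120533 0.22741922]
0.06 [0.49  0.289 0.06 ] [0.485  0.1995 0.06  ]
0.07 [0.4901 0.2909 0.07  ] [0.4854 0.2068 0.07  ]
0.081 [0.4902 0.293  0.081 ] [0.4859 0.2148 0.081 ]
[0.4416 0.2994 0.008 ]
[0.5403 0.2939 0.008 ]
[0.5374 0.2    0.008 ]
[0.4352 0.2055 0.008 ]
```

Request:
send_rows([
  {"grip": 1,"translation": [0.002,0.001,0.01],"twist": [0,0,-0.2]},
  {"grip": 1,"translation": [0.0025,0.001,0.02],"twist": [0,0,-0.2]},
  {"grip": 1,"translation": [0.0025,0.001,0.027],"twist": [-0.2,0.1,-0.2]},
  {"grip": 1,"translation": [0.0025,0.001,0.029],"twist": [-0.2,0.1,-0.2]},
  {"grip": 0.6,"translation": [0.0025,0.001,0.029],"twist": [-0.2,0.1,-0.2]},
])

```text
clock: 11.75
eef_pos: [0.487, 0.2497, 0.0201]
tool_rot: [0.726, 0.688, -0.0, -0.0]
ft_force: [-0.4, 1.0, -0.7]
grip_width: 0.0699
```

Request:
send_rows([
  {"grip": 0.45,"translation": [0,0,0],"twist": [0,0,0]},
])

```text
clock: 11.88
eef_pos: [0.4872, 0.2499, 0.0203]
tool_rot: [0.726, 0.688, 0.0, 0.0]
ft_force: [-0.2, 0.6, 0.2]
grip_width: 0.0513
```

```bash
python3 look.py xa 235 190 97 120 160 190;  python3 wr.py wa "[]"; python3 go.py 0.487 0.25 0.02 -3 1
```

```text
t 12.03 p [0.4872 0.2498 0.0203] w 0.0386 F [ 1.2  0.8 -0.7] j [ 0.47  0.47 -0.15  0.96  0.    2.1 ]
jaw now -3.03 tilt 0.02
TOTAL [ 0.2 -0.2  0.3] mm [ 0. -0. -0.] deg
[0.0002, -0.0002, 0.0003] [0.0, -0.0, -0.0]
```

View pics/wa.png

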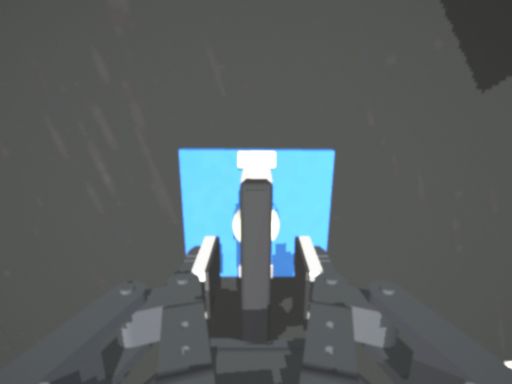

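View pics/xa.png

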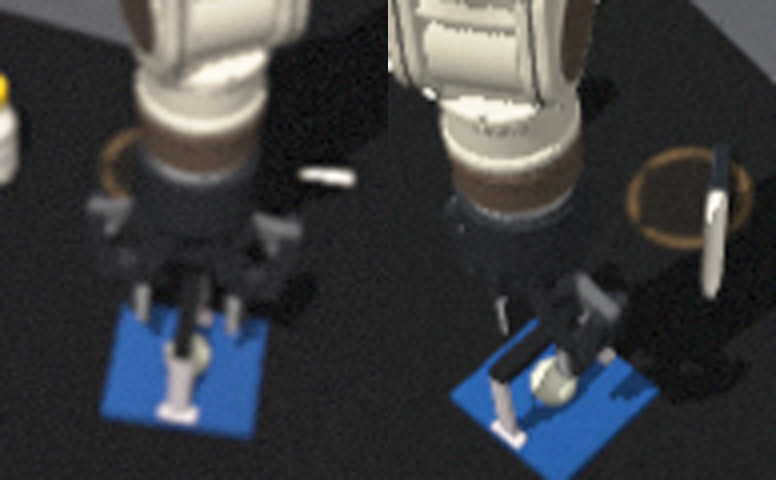

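```bash
python3 - <<'E'
import pickle
from h import *
S,D=pickle.load(open("cal.pkl","rb"))
for c,u,v in ((S,205.5,283.5),(S,160+(505-388)/4,190+330/4),(D,270.5,270),(D,293.3,273)):
    print([bp(c,u,v,z).round(3)[:2].tolist() for z in (.04,.05,.06,.07)])
E
```

```text
[[0.469, 0.248], [0.464, 0.252], [0.459, 0.256], [0.454, 0.261]]
[[0.524, 0.249], [0.519, 0.253], [0.514, 0.257], [0.508, 0.261]]
[[0.517, 0.239], [0.517, 0.247], [0.516, 0.254], [0.516, 0.262]]
[[0.455, 0.242], [0.455, 0.25], [0.455, 0.257], [0.455, 0.265]]
```

Tips are at z≈0.055–0.06, beside the bar and clear of the ball top (0.035). Closing.

Request:
send_rows([
  {"grip": 0.3,"translation": [0,0,0],"twist": [0,0,0]},
  {"grip": 0.2,"translation": [0,0,0],"twist": [0,0,0]},
  {"grip": 0.1,"translation": [0,0,0],"twist": [0,0,0]},
  {"grip": 0.05,"translation": [0,0,0],"twist": [0,0,0]},
  {"grip": 0.05,"translation": [0,0,0],"twist": [0,0,0]},
])

```text
clock: 12.65
eef_pos: [0.487, 0.2498, 0.0204]
tool_rot: [0.726, 0.688, 0.0, -0.0]
ft_force: [-1.7, 0.8, 1.2]
grip_width: 0.013
```

Request:
send_rows([
  {"grip": 0.05,"translation": [0,0,0],"twist": [0,0,0]},
  {"grip": 0.05,"translation": [0,0,0],"twist": [0,0,0]},
])

```text
clock: 12.9
eef_pos: [0.487, 0.2498, 0.0204]
tool_rot: [0.726, 0.688, 0.0, -0.0]
ft_force: [-1.1, -0.4, 0.5]
grip_width: 0.0127
```

```bash
python3 look.py xb 235 190 97 120 160 190;  python3 wr.py wb "[]"; python3 go.py 0.487 0.25 0.13 -3 1
```

```text
t 13.05 p [0.487  0.2498 0.0204] w 0.0126 F [-1.2 -0.7  0.8] j [ 0.47  0.47 -0.15  0.96  0.    2.1 ]
jaw now -3.02 tilt 0.01
TOTAL [   0.2    0.  -109.6] mm [-0. -0. -0.] deg
[0.0002, 0.0, -0.1096] [-0.0, -0.0, -0.0]
```

View pics/wb.png

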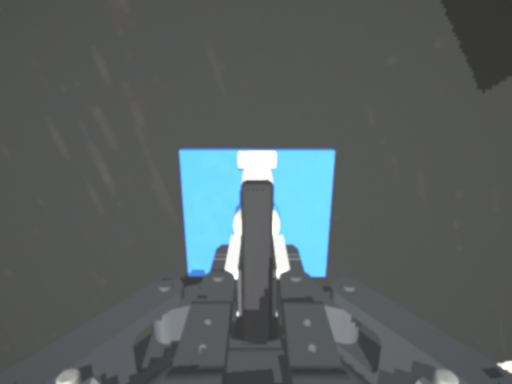

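View pics/xb.png

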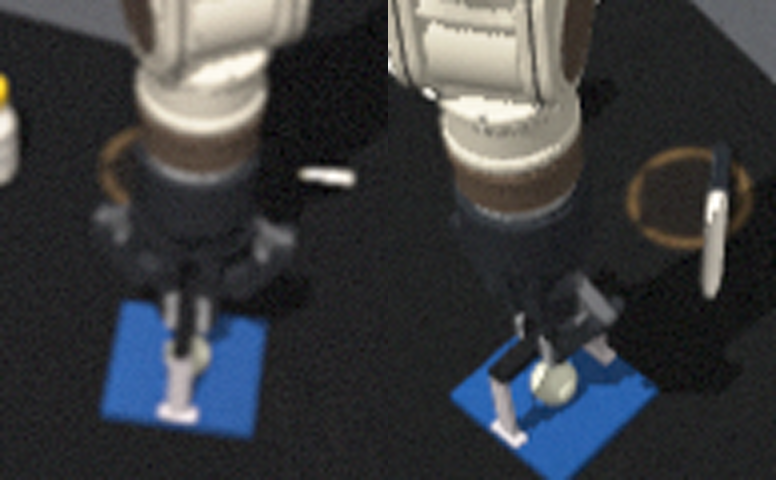

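Gripped the bar, ball in its pocket. Lifting gently.

Request:
send_rows([
  {"grip": 0.05,"translation": [0,0,-0.003],"twist": [0,0,0]},
  {"grip": 0.05,"translation": [0,0,-0.009],"twist": [0,0,0]},
  {"grip": 0.05,"translation": [0,0,-0.017],"twist": [0,0,0]},
  {"grip": 0.05,"translation": [0,0,-0.023],"twist": [0,0,0]},
  {"grip": 0.05,"translation": [0,0,-0.025],"twist": [0,0,0]},
])

```text
clock: 13.68
eef_pos: [0.4874, 0.2501, 0.0462]
tool_rot: [0.726, 0.688, 0.001, 0.0]
ft_force: [-0.3, -0.1, -2.6]
grip_width: 0.0127
```

```bash
python3 look.py xc 235 190 97 120 160 190;  python3 wr.py wc "[]"; python3 go.py 0.487 0.25 0.13 -3 1
```

```text
t 13.82 p [0.487  0.2498 0.0455] w 0.013 F [-0.3  1.  -1.5] j [ 0.47  0.44 -0.11  1.02  0.    2.1 ]
jaw now -3.03 tilt 0.02
TOTAL [  0.2   0.  -84.5] mm [ 0. -0. -0.] deg
[0.0002, 0.0, -0.0845] [0.0, -0.0, -0.0]
```

View pics/wc.png

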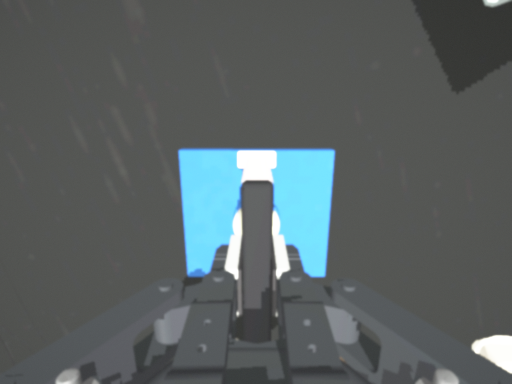

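View pics/xc.png

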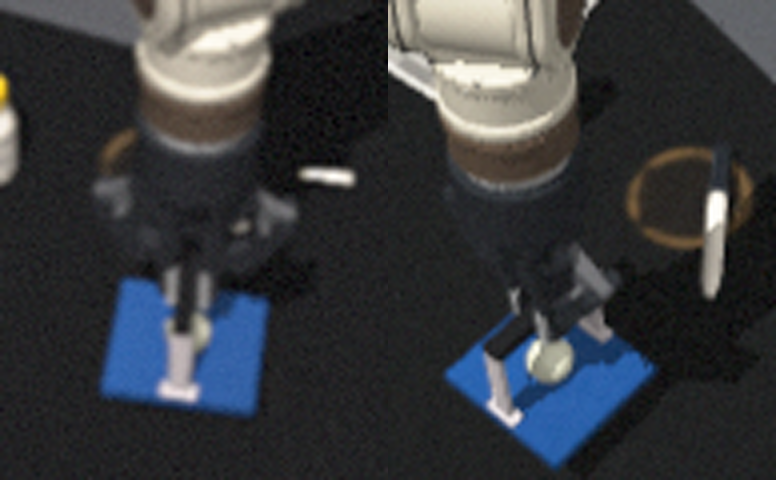

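The tray looks identical in the wrist view (corners 180,149 / 334,149), so it is level and hasn't slipped. Continuing up.

Request:
send_rows([
  {"grip": 0.05,"translation": [0,0,-0.007],"twist": [0,0,0]},
  {"grip": 0.05,"translation": [0,0,-0.022],"twist": [0,0,0]},
  {"grip": 0.05,"translation": [0,0,-0.04],"twist": [0,0,0]},
  {"grip": 0.05,"translation": [0,0,-0.055],"twist": [0,0,0]},
  {"grip": 0.05,"translation": [0,0,-0.062],"twist": [0,0,0]},
])

```text
clock: 14.45
eef_pos: [0.4878, 0.2502, 0.1093]
tool_rot: [0.726, 0.688, 0.001, 0.0]
ft_force: [-0.7, 0.5, -2.3]
grip_width: 0.0126
```

```bash
python3 go.py 0.5165 -0.1115 0.11 -15.6 16
```

```text
t 14.45 p [0.4878 0.2502 0.1093] w 0.0126 F [-0.7  0.5 -2.3] j [ 0.47  0.38 -0.02  1.16  0.    2.1 ]
jaw now -3.03 tilt 0.16
TOTAL [-359.7   47.7   -1.2] mm [ 0.1 -0.1 12.6] deg
[-0.0225, 0.003, -0.0001] [0.0, -0.0, 0.8]
[-0.045, 0.006, -0.0002] [0.0, -0.0, 1.6]
[-0.0674, 0.009, -0.0002] [0.0, -0.0, 2.4]
[-0.0899, 0.0119, -0.0003] [0.0, -0.0, 3.1]
[-0.1124, 0.0149, -0.0004] [0.0, -0.0, 3.9]
[-0.1349, 0.0179, -0.0005] [0.0, -0.0, 4.7]
[-0.1574, 0.0209, -0.0005] [0.1, -0.0, 5.5]
[-0.1799, 0.0239, -0.0006] [0.1, -0.1, 6.3]
[-0.2023, 0.0269, -0.0007] [0.1, -0.1, 7.1]
[-0.2248, 0.0298, -0.0008] [0.1, -0.1, 7.9]
[-0.2473, 0.0328, -0.0008] [0.1, -0.1, 8.6]
[-0.2698, 0.0358, -0.0009] [0.1, -0.1, 9.4]
[-0.2923, 0.0388, -0.001] [0.1, -0.1, 10.2]
[-0.3148, 0.0418, -0.0011] [0.1, -0.1, 11.0]
[-0.3372, 0.0448, -0.0011] [0.1, -0.1, 11.8]
[-0.3597, 0.0477, -0.0012] [0.1, -0.1, 12.6]
```

Request:
send_rows([
  {"grip": 0.05,"translation": [-0.006,0.001,0],"twist": [0,0,0.2]},
  {"grip": 0.05,"translation": [-0.018,0.002,0],"twist": [0,0,0.6]},
  {"grip": 0.05,"translation": [-0.034,0.0045,0],"twist": [0,0,1.2]},
  {"grip": 0.05,"translation": [-0.052,0.007,0],"twist": [0,0,1.8]},
  {"grip": 0.05,"translation": [-0.07,0.009,0],"twist": [0,0,2.4]},
])

```text
clock: 15.08
eef_pos: [0.493, 0.1781, 0.1089]
tool_rot: [0.74, 0.672, 0.001, 0.0]
ft_force: [-0.0, 0.3, -2.8]
grip_width: 0.0127
```

Request:
send_rows([
  {"grip": 0.05,"translation": [-0.018,0.002,0],"twist": [0,0,0.6]},
  {"grip": 0.05,"translation": [-0.036,0.004,0],"twist": [0,0,1.2]},
  {"grip": 0.05,"translation": [-0.054,0.006,0],"twist": [0,0,1.8]},
  {"grip": 0.05,"translation": [-0.072,0.008,0],"twist": [0,0,2.4]},
  {"grip": 0.05,"translation": [-0.09,0.01,0],"twist": [0,0,3]},
])

```text
clock: 15.7
eef_pos: [0.4944, 0.0864, 0.1088]
tool_rot: [0.758, 0.652, 0.001, 0.0]
ft_force: [0.1, -0.1, -2.8]
grip_width: 0.0127
```

Request:
send_rows([
  {"grip": 0.05,"translation": [-0.018,0.002,0],"twist": [0,0,0.6]},
  {"grip": 0.05,"translation": [-0.036,0.004,0],"twist": [0,0,1.2]},
  {"grip": 0.05,"translation": [-0.052,0.005,0],"twist": [0,0,1.8]},
  {"grip": 0.05,"translation": [-0.064,0.006,0],"twist": [0,0,2.4]},
  {"grip": 0.05,"translation": [-0.07,0.007,0],"twist": [0,0,3]},
])

```text
clock: 16.32
eef_pos: [0.4908, 0.0154, 0.1088]
tool_rot: [0.775, 0.632, 0.001, 0.0]
ft_force: [-0.1, -0.5, -3.0]
grip_width: 0.0124
```

```bash
python3 look.py xd 225 110 97 120 210 120; python3 wr.py wd "[]"; python3 go.py 0.5165 -0.1115 0.11 -15.6 8
```

```text
t 16.48 p [0.491  0.0161 0.1088] w 0.0132 F [-0.7 -0.7 -1.6] j [ 0.03  0.28 -0.18  1.11  0.    1.8 ]
jaw now -11.56 tilt 0.15
TOTAL [-119.9   50.6   -1.3] mm [ 0.1 -0.1  4. ] deg
[-0.015, 0.0063, -0.0002] [0.0, -0.0, 0.5]
[-0.03, 0.0126, -0.0003] [0.0, -0.0, 1.0]
[-0.045, 0.019, -0.0005] [0.0, -0.0, 1.5]
[-0.06, 0.0253, -0.0007] [0.1, -0.1, 2.0]
[-0.075, 0.0316, -0.0008] [0.1, -0.1, 2.5]
[-0.0899, 0.0379, -0.001] [0.1, -0.1, 3.0]
[-0.1049, 0.0442, -0.0012] [0.1, -0.1, 3.5]
[-0.1199, 0.0506, -0.0013] [0.1, -0.1, 4.0]
```

View pics/xd.png

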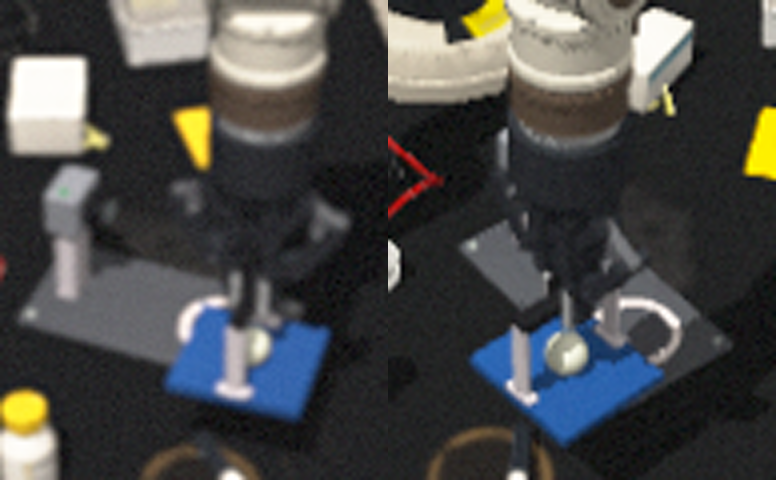

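View pics/wd.png

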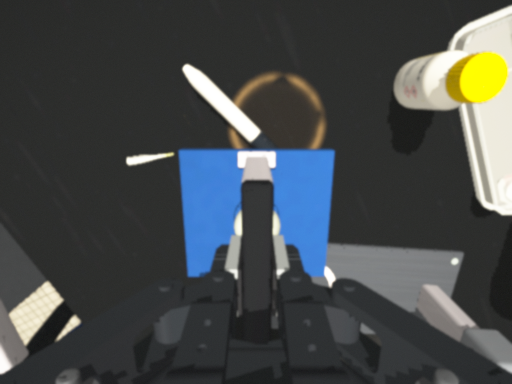

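Request:
send_rows([
  {"grip": 0.05,"translation": [-0.006,0.0025,0],"twist": [0,0,0.2]},
  {"grip": 0.05,"translation": [-0.018,0.0075,0],"twist": [0,0,0.6]},
  {"grip": 0.05,"translation": [-0.033,0.014,0],"twist": [0,0,1.1]},
  {"grip": 0.05,"translation": [-0.048,0.02,0],"twist": [0,0,1.6]},
  {"grip": 0.05,"translation": [-0.063,0.0265,0],"twist": [0,0,2.1]},
])

```text
clock: 17.1
eef_pos: [0.5045, -0.0523, 0.1087]
tool_rot: [0.787, 0.618, 0.001, 0.0]
ft_force: [0.0, -0.3, -2.8]
grip_width: 0.0129
```

```bash
python3 go.py 0.5165 -0.1115 0.1004 -15.6 5
```

```text
t 17.1 p [ 0.5045 -0.0523  0.1087] w 0.0129 F [ 0.  -0.3 -2.8] j [-0.1   0.31 -0.14  1.13  0.    1.71]
jaw now -13.73 tilt 0.15
TOTAL [-54.6  25.7   8.2] mm [ 0.1 -0.1  1.9] deg
[-0.0109, 0.0051, 0.0016] [0.0, -0.0, 0.4]
[-0.0219, 0.0103, 0.0033] [0.0, -0.0, 0.7]
[-0.0328, 0.0154, 0.0049] [0.1, -0.1, 1.1]
[-0.0437, 0.0205, 0.0066] [0.1, -0.1, 1.5]
[-0.0546, 0.0257, 0.0082] [0.1, -0.1, 1.9]
```

Request:
send_rows([
  {"grip": 0.05,"translation": [-0.015,0.007,0],"twist": [0,0,0.5]},
  {"grip": 0.05,"translation": [-0.03,0.014,0.002],"twist": [0,0,1]},
  {"grip": 0.05,"translation": [-0.043,0.02,0.004],"twist": [0,0,1.5]},
  {"grip": 0.05,"translation": [-0.051,0.0242,0.006],"twist": [0.1,0,1.8]},
  {"grip": 0.05,"translation": [-0.0546,0.0257,0.008],"twist": [0.1,-0.1,1.9]},
])

```text
clock: 17.73
eef_pos: [0.5167, -0.112, 0.1004]
tool_rot: [0.797, 0.604, 0.0, -0.0]
ft_force: [-0.7, -0.5, -2.5]
grip_width: 0.0131
```

Request:
send_rows([
  {"grip": 0.05,"translation": [0,0,0],"twist": [0,0,0]},
  {"grip": 0.05,"translation": [0,0,0],"twist": [0,0,0]},
])

```text
clock: 17.98
eef_pos: [0.5165, -0.1115, 0.1003]
tool_rot: [0.797, 0.604, 0.0, -0.0]
ft_force: [0.1, 0.5, -3.2]
grip_width: 0.0126
```

```bash
python3 look.py xe 235 110 97 120 230 115; python3 wr.py we "[]"; python3 go.py 0.5165 -0.1115 0.1004 -15.6 1
python3 - <<'E'
from h import *
import pickle
S,D=pickle.load(open("cal.pkl","rb"))
P=[.5165,-.1115,.1];print("ball pred S",pj(S,[P]),"D",pj(D,[P]))
c,s=np.cos(np.radians(-15.6)),np.sin(np.radians(-15.6))
for L in ((.05,.046),(-.05,.046),(-.05,-.046),(.05,-.046)):
    q=[.5165+c*L[0]-s*L[1],-.1115+s*L[0]+c*L[1],.088];print(L,pj(S,[q]).round(1),pj(D,[q]).round(1))
E
```

```text
t 18.12 p [ 0.5167 -0.1116  0.1005] w 0.0127 F [-0.3 -0.5 -2.4] j [-0.21  0.36 -0.09  1.13  0.    1.63]
jaw now -15.63 tilt 0.02
TOTAL [ 0.1 -0.2  0.1] mm [-0. -0. -0.] deg
[0.0001, -0.0002, 0.0001] [-0.0, -0.0, -0.0]
ball pred S [[272.22555606 180.5247845 ]] D [[281.45155926 170.20459019]]
(0.05, 0.046) [[249.7 180.6]] [[261.6 177.9]]
(-0.05, 0.046) [[270.7 199.8]] [[291.3 185.9]]
(-0.05, -0.046) [[294.7 186.2]] [[300.6 168.3]]
(0.05, -0.046) [[273.3 168.2]] [[271.9 161. ]]
```

View pics/xe.png

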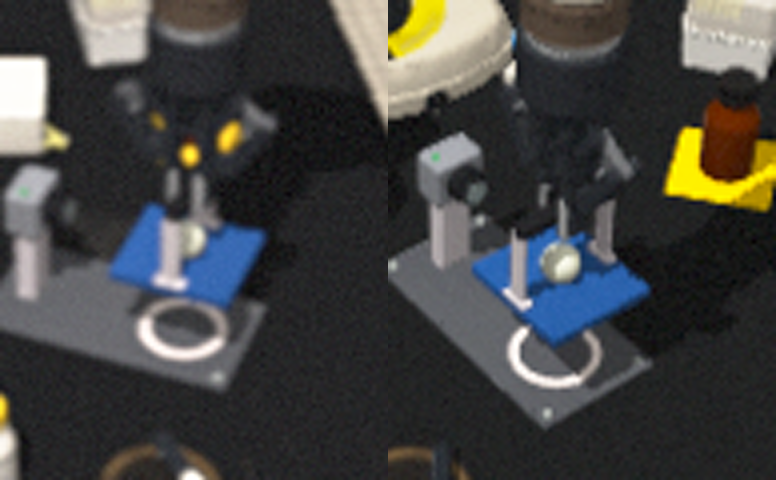

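View pics/we.png

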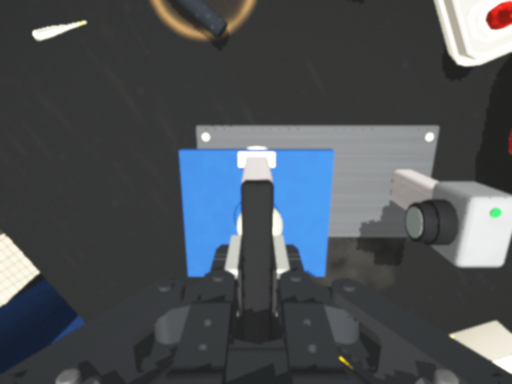

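```bash
python3 - <<'E'
import pickle,cv2
from h import *
S,D=pickle.load(open("cal.pkl","rb"));C=pickle.load(open("we.pkl","rb"))
im=cv2.imread("pics/we.png").astype(int)
b=(im[...,0]-im[...,2]>50); vs,us=np.nonzero(b)
m=(vs<280)&(us>170)&(us<345);r=cv2.approxPolyDP(cv2.convexHull(np.c_[us[m],vs[m]].astype(np.int32)),4,True)[:,0];print("tray px",r.tolist())
for p in r: print("tray",bp(C,*p,.088).round(4))
for p in ((196,125),(438,125),(433.5,238)): print("plate",bp(C,*p,.006).round(4))
R0=R.from_euler("z",-15.6,degrees=True).as_matrix()
for L in ((-.055,.055),(.165,.055),(.165,-.055)): print("plate model",(R0@[*L,0]+[.5165,-.1115,.006]).round(4))
def comp(n,C,thr=50):
    im=cv2.imread(f"pics/xe_{n}.png").astype(int)
    b=(im[...,0]-im[...,2]>thr).astype(np.uint8)
    k,l,st,ce=cv2.connectedComponentsWithStats(b)
    g=pj(C,[[.5165,-.1115,.088]])[0].astype(int)
    for i in range(1,k):
        if st[i,4]>100 and np.hypot(*(ce[i]-g))<20:
            vs,us=np.nonzero(l==i);h=cv2.convexHull(np.c_[us,vs].astype(np.int32));r=cv2.approxPolyDP(h,2,True)[:,0]
            print(n,r.tolist());print([bp(C,*p,.088)[:2].round(4).tolist() for p in r])
comp("scene",S);comp("side",D)
a=cv2.imread("pics/xe_scene.png")[160:220,235:310];b=cv2.imread("pics/xe_side.png")[150:210,250:310]
cv2.imwrite("pics/xf.png",np.hstack([cv2.resize(a,None,fx=6,fy=6,interpolation=2),cv2.resize(b,None,fx=5.5,fy=6,interpolation=2)]))
E
```

```text
tray px [[334, 151], [324, 276], [187, 275], [179, 149]]
tray [ 0.5778 -0.081   0.088 ]
tray [ 0.5528 -0.1688  0.088 ]
tray [ 0.4568 -0.1411  0.088 ]
tray [ 0.4825 -0.0531  0.088 ]
plate [ 0.4807 -0.0425  0.006 ]
plate [ 0.6889 -0.1006  0.006 ]
plate [ 0.6736 -0.2108  0.006 ]
plate model [ 0.4783 -0.0437  0.006 ]
plate model [ 0.6902 -0.1029  0.006 ]
plate model [ 0.6606 -0.2088  0.006 ]
scene [[294, 188], [271, 201], [251, 183], [251, 180], [269, 172], [278, 173]]
[[0.4536, -0.1348], [0.4774, -0.0504], [0.5678, -0.0748], [0.5757, -0.0852], [0.553, -0.1471], [0.5283, -0.1601]]
side [[300, 168], [291, 186], [262, 178], [271, 161]]
[[0.4579, -0.1439], [0.4817, -0.053], [0.5757, -0.0802], [0.5553, -0.169]]
```

View pics/xf.png

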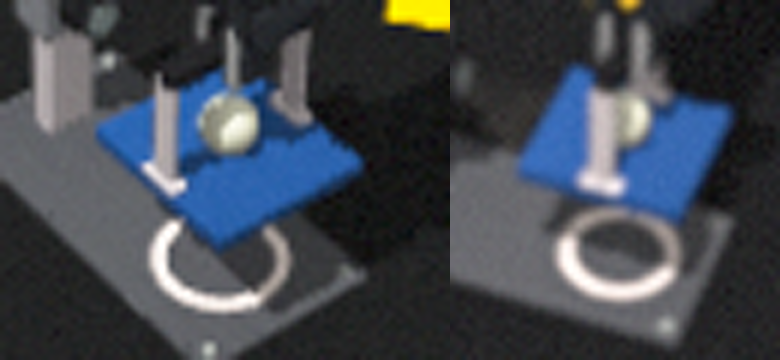

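Ring, ball and tray agree across the cameras to about 2 mm, so I'll hold briefly, check that everything is still, and hand in.

Request:
send_rows([
  {"grip": 0.05,"translation": [0,0,0],"twist": [0,0,0]},
  {"grip": 0.05,"translation": [0,0,0],"twist": [0,0,0]},
  {"grip": 0.05,"translation": [0,0,0],"twist": [0,0,0]},
  {"grip": 0.05,"translation": [0,0,0],"twist": [0,0,0]},
])

```text
clock: 18.62
eef_pos: [0.5167, -0.1116, 0.1005]
tool_rot: [0.797, 0.604, 0.0, -0.0]
ft_force: [0.1, 0.7, -2.4]
grip_width: 0.0127
```

```bash
python3 go.py 0.5165 -0.1115 0.1004 -15.6 1; python3 - <<'E'
from workcell import bot
print(abs(bot.get_obs()["joint_vel"]).max()); print(bot.job_done())
E
```

```text
t 18.62 p [ 0.5167 -0.1116  0.1005] w 0.0127 F [ 0.1  0.7 -2.4] j [-0.21  0.36 -0.09  1.13  0.    1.63]
jaw now -15.63 tilt 0.02
TOTAL [ 0.  -0.2  0.1] mm [-0. -0. -0.] deg
[0.0, -0.0002, 0.0001] [-0.0, -0.0, -0.0]
0.0013360004223518377
the job is handed in; nothing more can be done
None
```

The job was handed in at 18.6 s. The amber bottle stands upright on the middle of the yellow mat. The tray is held by its bar with the ball in its pocket, straight above the ring.

**Final position:** the TCP is 0.2 mm from its target over the ring. Ball height is 100 mm, taken from how far the tray was raised off the bench, and it fits where the ball appears in the scene and side views. Tool tilt was 0.02° and the joints were practically still (at most 0.0013 rad/s). The wrist force of about -2.5 N fits the weight of the tray and ball. The tray had not shifted in the grip, and an open side faces the lens.

**What disagreed:**
- **Fingertip height:** in the pictures the fingertips sat roughly 35 mm higher than the reported TCP. The bottle was therefore gripped by its cap (34 mm opening) instead of its body. It did not slip, and I set the tray grasp height from the pictures instead.
- **Ring and tray position:** the three cameras differed by about 2 mm on the ring and tray centres, and by under 1° on the tray's turn relative to the stand. The centring is only good to that.

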